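# Match the faders and lock up the power console

## Robot

A 6-joint arm with a two-finger parallel gripper is mounted at the origin on the work surface. World frame = base frame: x ahead of the robot, y to its left, z up, the work surface at z = 0. Lengths are in m, angles in rad, forces in N, time in s.
With the tool pointing down it reaches from about 0.425 to 0.95 m from the base axis. Payload 3.5 kg.
Tool frame: the origin (TCP) lies at the very end of the fingers, on their centre line; the grasp point (between the pads) lies 19 mm behind it; z points along the fingers, y is the direction in which the jaws open and shut (so a half turn about z gives the same grasp; the last joint's range is limited). The gripper opens to 85 mm and grips with 20 to 120 N. Pads are 22 mm wide; open, the fingers measure 114 mm over their backs; the gripper's body (76 mm by 85 mm) begins 54 mm behind the grasp point. The pads swing forward as they close: fully open they stand 13 mm farther back than shut.
Start: joints at [1.117, 0.286, 1.577, -0, 1.279, -0.15], TCP at [0.202, 0.644, 0.231] pointing down, gripper open.
Joint ranges: [-2.77, 2.77], [-0.9, 2.22], [0.21, 2.48], [-1.53, 4.67], [0.24, 2.81], [-2.84, 2.84]. Speed limits (rad/s): [2.79, 2.79, 3.14, 3.14, 3.14, 3.14].

## Interface

Orientations are given as a unit quaternion [x, y, z, w].
In Python, from plant import ctrl, imaging gives the robot as it stands.
- The arm moves only by the shell command python3 -m creep 'ROWS' [OPENING] [FORCE]. ROWS is JSON, one flat list of numbers, 4 for each row, row after row: the shift along the tool's x, y, z in units of 25 mm (1.0 is 25 mm), then the turn about the tool's z in units of 5 degrees (1.0 is 5 degrees). A call has 1 to 20 rows; each row is the pose to reach, as a shift and turn from the pose commanded when the call began, along the tool's axes at that moment; what a row does not reach only later rows make up. A row lasts 1/12 s, in which the tool goes at most 41.7 mm and 7.16 degrees, less where a joint would pass 70% of its speed; a pose out of reach is approached as far as the arm can. A call with a gripper value outside its range is refused whole. OPENING is the closure in counts, from 0 (fully open) to 255 (shut), set as the call begins (- or left out, the last holds). The fingers move at their own pace and stop on an object; FORCE is the grip in N (left out, the last holds). Time passes only in rows, so rows that repeat a pose let the fingers close. It gives the time, the measured TCP pose, the force and the opening at its end, in the units of the state.
- ctrl.get_state(): the state, without advancing time (a new reading comes with each control period).
- imaging.read_camera(name): name is "scene" or "top"; returns the picture (420x560x3 uint8, red, green, blue); there is no depth.
- imaging.camera_info(name): a dict with "intrinsics" (3x3 intrinsics, pixels), "distortion" ([k1, k2, p1, p2, k3] as OpenCV has them; the pictures are not rectified), "origin" and "attitude" of the camera in the world. Camera axes: x right, y down, z forward; pixel columns grow to the right and rows downward; lengths in m; the calibration is good to about 2 mm. A picture is of the moment at which its call begins. camera_info takes no time and is no camera call.
- ctrl.sign_off(): hands the job in, once; it reports no verdict.
Trained networks look in the newest picture that a camera, given by its name, has taken for a name from the list of things; names that differ only in an ending like _2 or _b are one class to them, and where a whole thing is asked for, a point or a joint stands for the part that bears it (a point fixed in the world has none). Each returns a list of dicts, best first, with "p" (0 to 1); they miss things now and then, are a little off and sometimes report something else, mostly with a low value. They report only what shows in the picture. A call takes as long as a camera call.
- imaging.silhouettes(camera, name): "mask" (420x560 bool, what is visible of it) and "uv" ([column, row] in pixels, amid what is visible of it).
The state is a dict: "time": time; "qpos": joint angles; "dq": joint speeds; "joint_efforts": joint torques, N m; "eef_pos": TCP position; "tcp_rot": TCP orientation; "contact_force": force on the tool from outside, world axes, zero at the start; "wrist_torque": the same for the moment, N m; "opening": opening from 0.0 (shut) to 1.0 (fully open).
Only numpy, scipy, OpenCV 4.12 (cv2) and the standard library are available. Lean on these libraries where they do the work, as an engineer would, in place of code of your own. Each camera call takes 0.05 s, during which the arm holds its last target.

## Task

Clear the ink bottle off the tattoo power console and stand it upright in the steel tray. Slide the console's bar-capped fader level with the round-capped one, leaving the round one where it is, then close the lid and finally swing the steel hasp up over the lid's catch. Keep the bottle upright all the way and leave everything else on the table alone.

Things in the scene. Friction and masses are not known exactly. Their poses are not given: they have to be found in the camera images.
- console: Grey plastic box with an aluminium top panel, 180 (x) x 200 (y) x 60 (z) mm, fixed to the table. Origin: centre of its underside; panel top at z = 60 mm. Its own axes: two fader slots run along +y, at x = -45 mm (bar cap, nearer the robot) and x = +45 mm (round cap), both with cap centres from y = -40 to +70 mm. Lid hinge along its y = -100 mm edge; hasp on its y = +100 mm side. Yaw within about 0.3 rad of the world axes.
- bar_fader (a joint): Travel in m of the bar-capped fader along the console's +y: 0 to 0.11, cap centre at console y = -0.040 + value. Held by about 1.5 N of friction; stays where left.
- bar_fader_top (a point): Top centre of the black bar cap, a block 26 (console x) x 14 (console y) x 26 mm high standing on the panel; axes as the console.
- round_fader (a joint): Travel in m of the round-capped fader, same direction, zero and scale as bar_fader: equal values mean level.
- round_fader_top (a point): Top centre of the black round cap, a cylinder of 22 mm diameter and 18 mm high standing on the panel; axes as the console.
- lid (a joint): Lid angle in rad: 0 shut, 1.85 fully open (leaning back past upright). Stiff hinge, stays at any angle (0.35 N m of friction, about 3 to 5 N at the tongue).
- lid_hinge (a point): Point on the lid's hinge axis, which runs along the console's x; at console (0, -100, 61.5) mm. Carries the lid's axes: x as the console, y across the lid from hinge to free edge, z out of its outside face.
- lid_tongue (a point): Grip point of the steel tongue on the lid's free edge, at (45, 226, 36) mm in the lid's axes from lid_hinge. The tongue is 22 mm wide (x), 12 mm thick (z) and sticks 41 mm out from the edge (lid y 200 to 241). The lid is a hollow grey shell 180 x 200 mm, 45 mm deep, 4 mm walls; shut, its top is 106 mm above the table. Pinched across x the tongue turns freely between the fingers.
- hasp (a joint): Hasp angle in rad: 0 sticking out level from the console's +y side, growing as it swings up, 1.571 upright with its lip lying over the lid between the two catch ribs. About 0.06 N m of friction holds it at any angle.
- hasp_hinge (a point): Point on the hasp's hinge axis, which runs along the console's x; at console (-45, 118, 55) mm.
- hasp_tab (a point): Grip point of the hasp's end tab, 78 mm out from hasp_hinge along the arm. The tab is 20 mm wide (x), 6 mm thick and spans 61 to 91 mm from the axis. The arm is steel, 16 mm wide; at 56 mm from the axis a lip 16 mm wide and 40 mm long stands off it, upwards when the arm is level, towards the lid when it is upright (1.5 mm above the lid's top). Two catch ribs 10 mm high stand on the lid's top either side of the lip's place.
- ink: Black ink bottle standing on the console's panel, in the bar fader's half: body 32 mm diameter, 70 mm tall, black neck 22 mm wide to 82 mm, pale nozzle to 104 mm; about 60 g. Origin: centre of its underside.
- tray: Fixed open steel tray, 110 (x) x 210 (y) x 22 mm high outside, walls 4 mm, floor about 4 mm thick. Origin: centre of its underside.
- spare_ink: Bystander, leave alone. Same kind of bottle as ink, standing in the tray. Origin: centre of its underside.
- jar: Bystander, leave alone. Glass jar 40 mm diameter, 42 mm tall, beside the console on the hasp's side. Origin: centre of its underside.
- machine: Bystander, leave alone. Black tattoo machine lying on the table before the console, 116 mm long along its y, 26 mm thick. Origin: under the middle of its body.
- rinse: Bystander, leave alone. White bottle 64 mm diameter, 170 mm tall. Origin: centre of its underside.
- cup: Bystander, leave alone. Steel cup 70 mm diameter, 80 mm tall. Origin: centre of its underside.
- tape: Bystander, leave alone. White ring 90 mm diameter, 25 mm tall. Origin: centre of its underside.
- tin: Bystander, leave alone. Aluminium tin 70 x 100 x 30 mm. Origin: centre of its underside.

How it is judged:
By the outcome, as a careful person would: the job done as asked, in the order asked, and still so for the second after the job is handed in, with the robot touching nothing.
It also fails if it takes over 72 s, if anything falls off the work surface, if the arm or the gripper's body presses on something with over 40 N, if the wrist force passes 120 N, or if a joint passes its speed limit or range.

## Working session

There is one attempt and no reset: what is moved stays moved. The work goes in short steps, Python scripts to look and compute and a shell command to move; the robot and the scene stay as the last step left them, time stands still between calls to the robot, and variables do not carry over. Pictures are saved under pics/ and viewed, and the job is handed in when it is done.

```bash
ls; mkdir -p pics; python3 - <<'E'
from plant import ctrl, imaging
import cv2
print(ctrl.get_state())
for n in ("scene","top"):
    im=imaging.read_camera(n); cv2.imwrite(f"pics/{n}0.png",im[:,:,::-1]); print(imaging.camera_info(n))
E
```

```text
pics
{'time': 0.0, 'qpos': array([ 1.11698573e+00,  2.87205629e-01,  1.57814247e+00,  3.14107074e-05,
        1.27862970e+00, -1.49976277e-01]), 'dq': array([ 9.50616092e-04,  5.36941441e-05, -1.40654095e-03, -8.40512795e-04,
       -2.10923973e-03, -1.58195495e-03]), 'joint_efforts': array([ 5.63388312e-04, -4.05997288e+01, -2.92617667e+01, -1.49749030e-04,
        6.04251181e-03, -2.24301226e-05]), 'eef_pos': array([0.20160888, 0.64350881, 0.22993924]), 'tcp_rot': array([ 1.51337871e-01,  9.88481374e-01, -1.13416818e-03, -3.68940200e-04]), 'contact_force': array([ 0.36491511, -0.31063254,  0.21413943]), 'wrist_torque': array([0.01623215, 0.01313061, 0.04092083]), 'opening': 1.000844353949768}
{'intrinsics': array([[446.77878855,   0.        , 286.34454563],
       [  0.        , 446.77878855, 212.22289929],
       [  0.        ,   0.        ,   1.        ]]), 'distortion': array([-0.01057458,  0.        ,  0.        ,  0.        ,  0.        ]), 'origin': array([ 1.13786755, -0.34335526,  0.91520577]), 'attitude': array([ 0.79211211,  0.50730471, -0.1796859 , -0.28794673])}
{'intrinsics': array([[460.36498146,   0.        , 276.352189  ],
       [  0.        , 460.36498146, 208.07288971],
       [  0.        ,   0.        ,   1.        ]]), 'distortion': array([-0.07703148,  0.        ,  0.        ,  0.        ,  0.        ]), 'origin': array([ 0.33491295, -0.03351709,  1.209306  ]), 'attitude': array([-0.70438253,  0.7048799 , -0.05812484,  0.06009223])}
```

View pics/scene0.png

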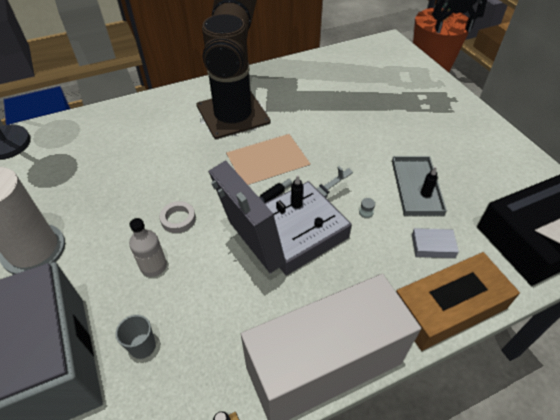

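View pics/top0.png

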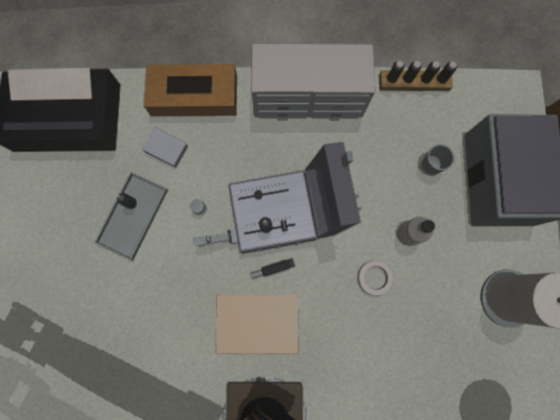

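```bash
cat > h.py <<'E'
from plant import ctrl, imaging
import cv2, numpy as np
from scipy.spatial.transform import Rotation as R
def cam(n):
    c=imaging.camera_info(n); M=R.from_quat(c['attitude']).as_matrix(); return c['intrinsics'],c['distortion'],np.array(c['origin']),M
def proj(n,P):
    K,d,o,M=cam(n); P=np.atleast_2d(P).astype(float)
    rv=cv2.Rodrigues(M.T)[0]; return cv2.projectPoints(P,rv,-M.T@o,K,d)[0].reshape(-1,2)
def ray(n,uv):
    K,d,o,M=cam(n); p=cv2.undistortPoints(np.array([[uv]],float),K,d).ravel()
    return o,M@np.array([p[0],p[1],1.])
def onz(n,uv,z):
    o,r=ray(n,uv); return o+r*(z-o[2])/r[2]
def tri(uvs):
    A=np.zeros((3,3));b=np.zeros(3)
    for n,uv in uvs:
        o,r=ray(n,uv); r=r/np.linalg.norm(r);Q=np.eye(3)-np.outer(r,r);A+=Q;b+=Q@o
    return np.linalg.solve(A,b)
def snap(n,f,box=None,s=1):
    im=imaging.read_camera(n)[:,:,::-1]
    if box: im=im[box[1]:box[3],box[0]:box[2]]
    cv2.imwrite("pics/"+f,cv2.resize(im,None,fx=s,fy=s,interpolation=cv2.INTER_CUBIC))
E
python3 - <<'E'
from h import *
import pickle
for n in("scene","top"): imaging.read_camera(n)
out={}
for t in ["console","bar_fader","round_fader","lid","lid_tongue","hasp","ink","tray","spare_ink","jar"]:
    for n in("scene","top"):
        r=imaging.silhouettes(n,t); out[t,n]=r
        for q in r[:2]:
            ys,xs=np.nonzero(q['mask']); print(t,n,round(q['p'],2),np.round(q['uv'],1),q['mask'].sum(),xs.min(),xs.max(),ys.min(),ys.max())
pickle.dump(out,open('sil.pkl','wb'))
print(ctrl.get_state()['time'])
im=cv2.imread('pics/scene0.png')[150:280,200:460]; cv2.imwrite('pics/s1.png',cv2.resize(im,None,fx=3,fy=3,interpolation=cv2.INTER_CUBIC))
im=cv2.imread('pics/top0.png')[130:290,90:370]; cv2.imwrite('pics/t1.png',cv2.resize(im,None,fx=2.8,fy=2.8,interpolation=cv2.INTER_CUBIC))
E
```

```text
console scene 0.88 [282.2 220.9] 8421 209 351 161 274
console top 0.62 [296.4 204.3] 9580 194 360 142 252
console top 0.56 [335.1 193.6] 3841 305 360 142 238
bar_fader scene 0.63 [278.3 204.2] 77 276 284 201 212
bar_fader scene 0.46 [272.6 191.4] 379 259 292 179 203
bar_fader top 0.45 [207.4 241.8] 258 193 228 234 244
bar_fader top 0.44 [296.2 202.8] 9528 194 360 142 253
round_fader top 0.59 [257.2 195.6] 66 254 262 190 199
lid scene 0.91 [250.7 216. ] 3831 209 285 160 273
lid top 0.63 [331.4 193.7] 3755 306 360 142 237
lid_tongue scene 0.66 [251.1 213.2] 3895 209 284 161 272
lid_tongue top 0.71 [332.2 192.2] 3685 306 360 143 237
lid_tongue top 0.35 [283.4 226.4] 39 282 286 221 230
hasp scene 0.78 [337.7 178.2] 187 326 351 168 188
hasp top 0.67 [285.6 226. ] 55 281 286 221 231
hasp top 0.53 [208.5 242.4] 199 193 227 235 244
ink scene 0.82 [295.4 191. ] 374 290 303 177 209
ink top 0.74 [265.8 225.5] 175 259 271 218 233
ink top 0.74 [256.  193.8] 27 256 261 192 197
tray scene 0.49 [315.9 222.1] 80 314 322 218 227
tray top 0.65 [130.4 217. ] 3182 95 166 174 259
spare_ink scene 0.67 [429.7 184.5] 310 421 437 168 197
spare_ink top 0.65 [127.1 200.6] 218 117 136 194 208
jar scene 0.56 [367.9 210.8] 261 358 374 198 218
jar top 0.78 [198.3 208.7] 227 189 206 199 215
jar top 0.63 [205.5 241.6] 232 193 228 234 244
1.2
```

View pics/s1.png

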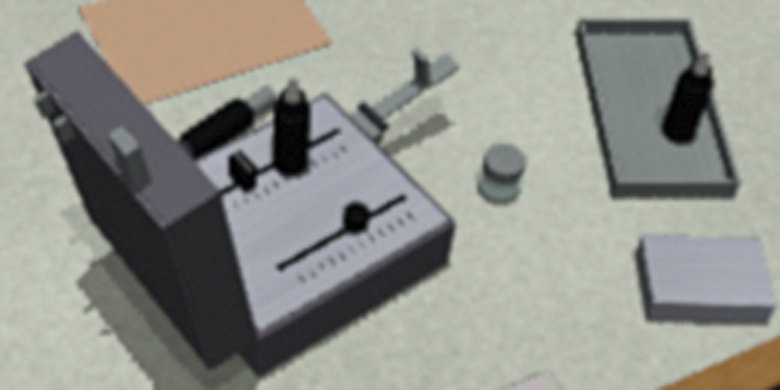

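View pics/t1.png

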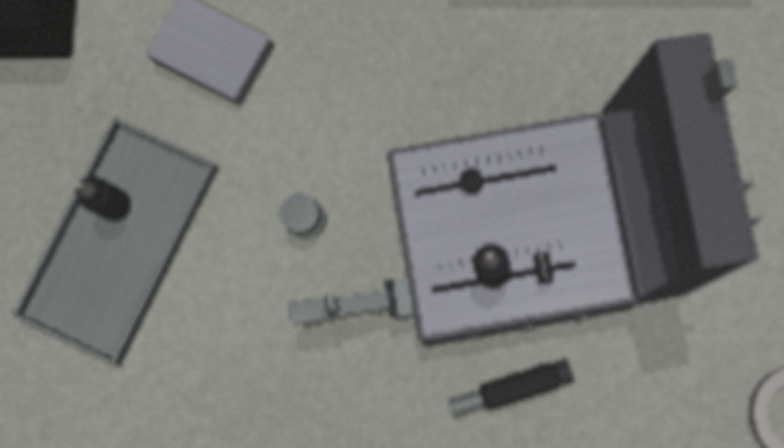

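```bash
cat > fit.py <<'E'
from h import *
from scipy.optimize import least_squares
S=lambda u,v:(200+u/3,150+v/3); T=lambda u,v:(90+u/2.8,130+v/2.8)
obs=[('scene',S(453,226),'c',(.09,.1,.06)),('scene',S(326,95),'c',(-.09,.1,.06)),('scene',S(262,333),'c',(.09,-.1,.06)),
('top',T(390,152),'c',(.09,.1,.06)),('top',T(424,340),'c',(-.09,.1,.06)),('top',T(632,303),'c',(-.09,-.1,.06)),
('scene',S(357,210),'r',0),('top',T(471,180),'r',0),('scene',S(242,157),'b',0),('top',T(543,265),'b',0),
('scene',S(28,65),'l',(-.09,.2,.0445)),('scene',S(80,33),'l',(-.09,.2,0)),('scene',S(217,192),'l',(.09,.2,0)),('scene',S(165,225),'l',(.09,.2,.0445)),
('top',T(658,42),'l',(.09,.2,0)),('top',T(708,35),'l',(.09,.2,.0445)),('top',T(757,258),'l',(-.09,.2,.0445)),('top',T(703,268),'l',(-.09,.2,0)),
('scene',S(455,66),'h',.091),('top',T(290,311),'h',.091)]
def cw(p,P): 
    c,s=np.cos(p[2]),np.sin(p[2]); P=np.array(P,float); return np.array([p[0]+c*P[0]-s*P[1],p[1]+s*P[0]+c*P[1],P[2]])
def lidp(a,P): return (P[0],-.1+P[1]*np.cos(a)-P[2]*np.sin(a),.0615+P[1]*np.sin(a)+P[2]*np.cos(a))
def haspp(a,r): return (-.045,.118+r*np.cos(a),.055+r*np.sin(a))
def pt(p,k,P):
    return cw(p,P if k=='c' else (.045,-.04+p[3],.078) if k=='r' else (-.045,-.04+p[4],.086) if k=='b' else lidp(p[5],P) if k=='l' else haspp(p[6],P))
if __name__=='__main__':
    f=lambda p:np.concatenate([proj(n,pt(p,k,P))[0]-uv for n,uv,k,P in obs])
    r=least_squares(f,[.41,.0,.1,.07,.03,1.8,0.],loss='soft_l1')
    print(np.round(r.x,4)); 
    for o,e in zip(obs,f(r.x).reshape(-1,2)): print(o[0],o[2:],np.round(e,1))
    np.save('p.npy',r.x); p=r.x
    for nm,k,P in [('bartop','b',0),('roundtop','r',0),('tongue','l',(.045,.226,.036)),('hasptab','h',.078)]: print(nm,np.round(pt(p,k,P),4))
    # ink
    import pickle; out=pickle.load(open('sil.pkl','rb'))
    print('ink nozzle scene/top', tri([('scene',S(292,85)),('top',T(491,254))]), tri([('scene',S(697,62)),('top',T(82,187))]))
    print('ink base scene', onz('scene',S(290,172),.06), onz('top',T(491,282),.06), 'spare base',onz('scene',S(680,137),.004),onz('top',T(118,210),.004))
    for n,l in (('top',[(116,121),(216,166),(120,363),(18,315)]),('scene',[(578,22),(690,20),(737,185),(613,195)])):
        print('tray',[np.round(onz(n,(T if n=='top' else S)(*q),.022),3)[:2] for q in l])
    print('jar',onz('top',T(298,214),.042),onz('scene',S(505,157),.042))
    print('tin',onz('top',T(212,45),.03))
E
python3 fit.py
```

```text
[ 0.5246 -0.0203  0.1746  0.0685  0.0193  1.7258  0.0893]
scene ('c', (0.09, 0.1, 0.06)) [ 1.8 -2.1]
scene ('c', (-0.09, 0.1, 0.06)) [ 0.  -2.4]
scene ('c', (0.09, -0.1, 0.06)) [-1.8  1.4]
top ('c', (0.09, 0.1, 0.06)) [-1.5 -1.9]
top ('c', (-0.09, 0.1, 0.06)) [-2.3  0.3]
top ('c', (-0.09, -0.1, 0.06)) [ 2.2 -0.4]
scene ('r', 0) [-0.2 -0.3]
top ('r', 0) [-0.2 -1.1]
scene ('b', 0) [0.  0.6]
top ('b', 0) [-0.2 -0.2]
scene ('l', (-0.09, 0.2, 0.0445)) [-1.7 -2.5]
scene ('l', (-0.09, 0.2, 0)) [-1.1 -2.5]
scene ('l', (0.09, 0.2, 0)) [ 0.5 -1.5]
scene ('l', (0.09, 0.2, 0.0445)) [-1.5 -0. ]
top ('l', (0.09, 0.2, 0)) [-0.9 -1.5]
top ('l', (0.09, 0.2, 0.0445)) [ 0.8 -1.4]
top ('l', (-0.09, 0.2, 0.0445)) [0.3 0. ]
top ('l', (-0.09, 0.2, 0)) [-0.4 -0.3]
scene ('h', 0.091) [-0.4 -0.1]
top ('h', 0.091) [-0.2  0.4]
bartop [ 0.4839 -0.0485  0.086 ]
roundtop [0.564  0.0156 0.078 ]
tongue [ 0.5986 -0.1803  0.2792]
hasptab [0.4463 0.1646 0.062 ]
ink nozzle scene/top [ 0.48361001 -0.00508849  0.15390098] [0.55120145 0.3591021  0.09131054]
ink base scene [ 0.4931762  -0.00874255  0.06      ] [ 0.47145159 -0.00270964  0.06      ] spare base [0.56126586 0.35630212 0.004     ] [0.5472858  0.35646602 0.004     ]
tray [array([0.63 , 0.357]), array([0.586, 0.259]), array([0.4  , 0.342]), array([0.445, 0.441])]
tray [array([0.409, 0.342]), array([0.451, 0.443]), array([0.64 , 0.354]), array([0.604, 0.249])]
jar [0.53664149 0.17593113 0.042     ] [0.54141304 0.17479936 0.042     ]
tin [0.70275505 0.26578238 0.03      ]
```

```bash
cat > bot.py <<'E'
from h import *
from scipy.optimize import least_squares
def hullpts(x,y,z0):
    a=np.linspace(0,2*np.pi,40); P=[]
    for r,z in((.016,0),(.016,.07),(.011,.07),(.011,.082),(.004,.104)):
        P+= [(x+r*np.cos(t),y+r*np.sin(t),z0+z) for t in a]
    return np.array(P)
def cen(n,x,y,z0):
    m=np.zeros((420*4,560*4),np.uint8); P=(proj(n,hullpts(x,y,z0))*4+2).reshape(5,-1,2)
    for i in range(4): cv2.fillConvexPoly(m,cv2.convexHull(np.vstack(P[i:i+2]).astype(np.int32)),1)
    M=cv2.moments(m,True); return np.array([M['m10']/M['m00'],M['m01']/M['m00']])/4-.375, m[::4,::4]
def fitb(masks,z0,x0):
    c={n:np.array([np.nonzero(m)[1].mean(),np.nonzero(m)[0].mean()]) for n,m in masks.items()}
    f=lambda p:np.concatenate([cen(n,p[0],p[1],z0)[0]-c[n] for n in c])
    r=least_squares(f,x0,diff_step=.01); 
    for n,m in masks.items():
        k=cen(n,*r.x,z0)[1]>0; print(n,'iou',(k&m).sum()/(k|m).sum())
    return r.x,f(r.x)
E
python3 - <<'E'
from bot import *; from fit import *
import pickle; o=pickle.load(open('sil.pkl','rb'))
for t,z in(('ink',.06),('spare_ink',.004)):
    m={n:o[t,n][0]['mask'] for n in('scene','top')}
    x0=[.483,-.005] if t=='ink' else [.55,.357]
    print(t,fitb(m,z,x0)); 
    for n in m: print(n,fitb({n:m[n]},z,x0))
p=np.load('p.npy'); a={n:cv2.imread(f'pics/{n}0.png') for n in('scene','top')}
L=[[(-.09,-.1,.06),(.09,-.1,.06),(.09,.1,.06),(-.09,.1,.06)],[(-.09,.1,0),(.09,.1,0),(.09,-.1,0)],[(-.045,-.04,.06),(-.045,.07,.06)],[(.045,-.04,.06),(.045,.07,.06)],[lidp(p[5],q) for q in((-.09,.2,.0445),(.09,.2,.0445),(.09,.2,0),(-.09,.2,0),(-.09,0,0))],[lidp(p[5],q) for q in((.045,.2,.036),(.045,.241,.036))],[haspp(p[6],0),haspp(p[6],.091)]]
for n,(x0,y0,x1,y1) in(('scene',(200,150,360,280)),('top',(180,130,370,270))):
    im=cv2.resize(a[n][y0:y1,x0:x1],None,fx=4,fy=4,interpolation=cv2.INTER_CUBIC)
    for l in L:
        q=(proj(n,[cw(p,i) for i in l])-[x0,y0])*4+1.5
        cv2.polylines(im,[np.round(q).astype(np.int32)],False,(0,0,255),1)
    cv2.imwrite(f'pics/ov_{n}.png',im)
E
```

```text
scene iou 0.8682926829268293
top iou 0.8029556650246306
ink (array([ 0.48269503, -0.00474408]), array([ 0.13189181, -1.42001767,  0.60401507, -1.04733073]))
scene iou 0.8839506172839506
scene (array([ 0.48686176, -0.00717311]), array([0.00360243, 0.01103783]))Traceback (most recent call last):
  File "<stdin>", line 7, in <module>
  File "bot.py", line 15, in fitb
    r=least_squares(f,x0,diff_step=.01);
    return func(*args, **kwargs)
    result = trf(vector_fun.fun, vector_fun.jac, x0, f0, J0, lb, ub, ftol, xtol,
                 gtol, max_nfev, x_scale, loss_function, tr_solver,
                 tr_options.copy(), verbose, callback=callback_wrapped)
    return trf_no_bounds(
        fun, jac, x0, f0, J0, ftol, xtol, gtol, max_nfev, x_scale,
        loss_function, tr_solver, tr_options, verbose, callback=callback)
    f_new = fun(x_new)
    self._update_fun()
    ~~~~~~~~~~~~~~~~^^
    self.f = self.fun_wrapped(xp_copy(self.x))
             ~~~~~~~~~~~~~~~~^^^^^^^^^^^^^^^^^
    return np.atleast_1d(self.fun(x))
                         ~~~~~~~~^^^
    return self.f(x, *self.args, **self.kwargs)
           ~~~~~~^^^^^^^^^^^^^^^^^^^^^^^^^^^^^^
  File "bot.py", line 14, in <lambda>
    f=lambda p:np.concatenate([cen(n,p[0],p[1],z0)[0]-c[n] for n in c])
                               ~~~^^^^^^^^^^^^^^^^
  File "bot.py", line 11, in cen
    M=cv2.moments(m,True); return np.array([M['m10']/M['m00'],M['m01']/M['m00']])/4-.375, m[::4,::4]
                                            ~~~~~~~~^~~~~~~~~
ZeroDivisionError: float division by zero
```

```bash
cat > ov.py <<'E'
from bot import *; from fit import *
def overlay(p,src,tag,boxes=None):
    L=[[(-.09,-.1,.06),(.09,-.1,.06),(.09,.1,.06),(-.09,.1,.06)],[(-.09,.1,0),(.09,.1,0),(.09,-.1,0)],[(-.045,-.04,.06),(-.045,.07,.06)],[(.045,-.04,.06),(.045,.07,.06)],[lidp(p[5],q) for q in((-.09,.2,.0445),(.09,.2,.0445),(.09,.2,0),(-.09,.2,0),(-.09,0,0))],[lidp(p[5],q) for q in((.045,.2,.036),(.045,.241,.036))],[haspp(p[6],0),haspp(p[6],.091)]]
    for n,(x0,y0,x1,y1) in(('scene',(200,150,360,280)),('top',(180,130,370,270))):
        im=cv2.resize(cv2.imread(src[n])[y0:y1,x0:x1],None,fx=4,fy=4,interpolation=cv2.INTER_CUBIC)
        for l in L:
            q=(proj(n,[cw(p,i) for i in l])-[x0,y0])*4+1.5
            cv2.polylines(im,[np.round(q).astype(np.int32)],False,(0,0,255),1)
        cv2.imwrite(f'pics/{tag}_{n}.png',im)
E
python3 - <<'E'
from ov import *
overlay(np.load('p.npy'),{n:f'pics/{n}0.png' for n in('scene','top')},'ov')
import pickle; o=pickle.load(open('sil.pkl','rb'))
print(fitb({n:o['spare_ink',n][0]['mask'] for n in('scene','top')},.004,[.55,.357]))
E
```

```text
scene iou 0.8516483516483516
top iou 0.8674698795180723
(array([0.55282158, 0.35889786]), array([-0.06958861, -0.78790876,  0.2077655 , -0.54954199]))
```

View pics/ov_scene.png

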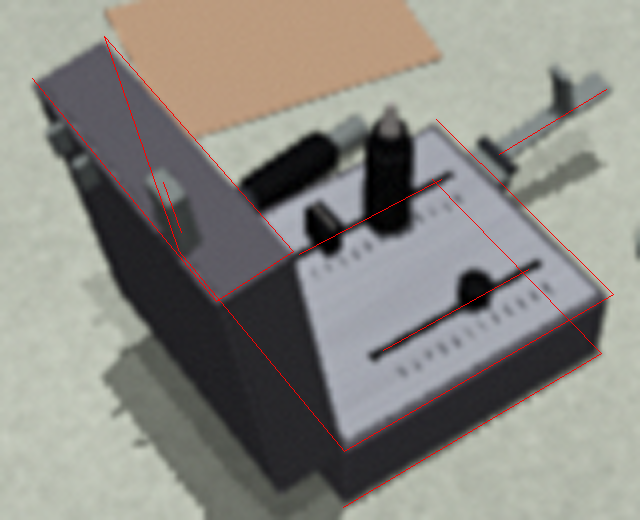

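View pics/ov_top.png

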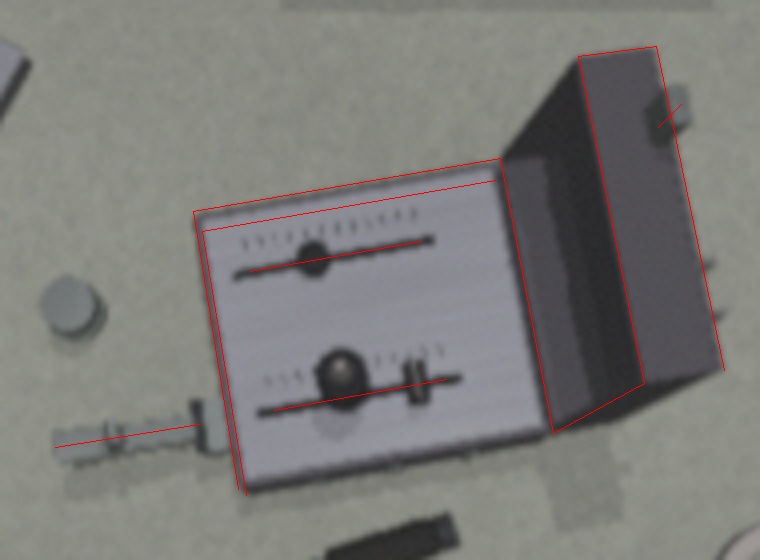

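```bash
cat > mv.py <<'E'
from h import *
import sys
def delta(target, yaw=None):
    s=ctrl.get_state(); Rm=R.from_quat(s['tcp_rot']).as_matrix()
    d=Rm.T@(np.array(target)-s['eef_pos'])/.025
    t=0
    if yaw is not None:
        cur=np.degrees(np.arctan2(Rm[1,1],Rm[0,1])); t=-((yaw-cur+90)%180-90)/5
    print('t',round(s['time'],2),'pos',np.round(s['eef_pos'],4),'F',np.round(s['contact_force'],1),'open',round(s['opening'],3)); print('delta',np.round(d,2),'turn',round(t,2))
if __name__=='__main__':
    a=list(map(float,sys.argv[1:])); delta(a[:3],a[3] if len(a)>3 else None)
E
python3 mv.py .483 -.005 .20; python3 mv.py .483 -.005 .097;python3 - <<'E'
from h import *
print(R.from_quat(ctrl.get_state()['tcp_rot']).as_matrix().round(4))
E
```

```text
t 1.2 pos [0.2019 0.6441 0.2313] F [-0.6 -0.3 -1. ] open 1.002
delta [-18.5  -21.41   1.25] turn 0
t 1.2 pos [0.2019 0.6441 0.2313] F [-0.6 -0.3 -1. ] open 1.002
delta [-18.5  -21.41   5.37] turn 0
[[-9.542e-01  2.992e-01 -1.000e-04]
 [ 2.992e-01  9.542e-01 -0.000e+00]
 [ 1.000e-04 -0.000e+00 -1.000e+00]]
```

```bash
python3 -m creep '[-0.5,-0.6,0,0,-1.4,-1.6,0,0,-2.4,-2.8,0,0,-3.5,-4,0,0,-4.5,-5.2,0,0,-5.6,-6.5,0,0,-6.6,-7.7,0,0,-7.7,-8.9,0,0,-8.7,-10.1,0,0,-9.8,-11.4,0,0,-10.8,-12.5,0.2,0,-11.8,-13.7,0.4,0,-12.9,-14.9,0.6,0,-13.9,-16.1,0.8,0,-15,-17.3,1,0,-16,-18.5,1.2,0,-17,-19.7,1.25,0,-17.8,-20.6,1.25,0,-18.3,-21.2,1.25,0,-18.5,-21.4,1.25,0]' 0 30; python3 mv.py .483 -.005 .097 
python3 - <<'E'
from h import *
snap('top','t2.png',(150,120,370,280),3.5); snap('scene','s2.png',(190,110,410,280),3.5)
E
```

```text
time: 2.87
eef_pos: [0.4841, -0.0074, 0.2004]
tcp_rot: [0.153, 0.988, -0.0, 0.0]
contact_force: [-0.5, 0.7, 0.8]
opening: 1.002
t 2.87 pos [ 0.4841 -0.0074  0.2004] F [-0.5  0.7  0.8] open 1.002
delta [0.08 0.08 4.14] turn 0
```

View pics/s2.png

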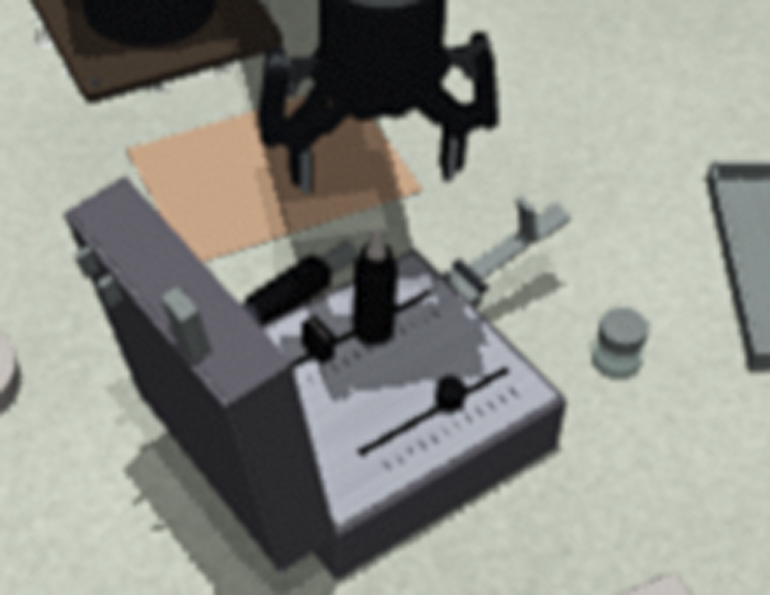

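View pics/t2.png

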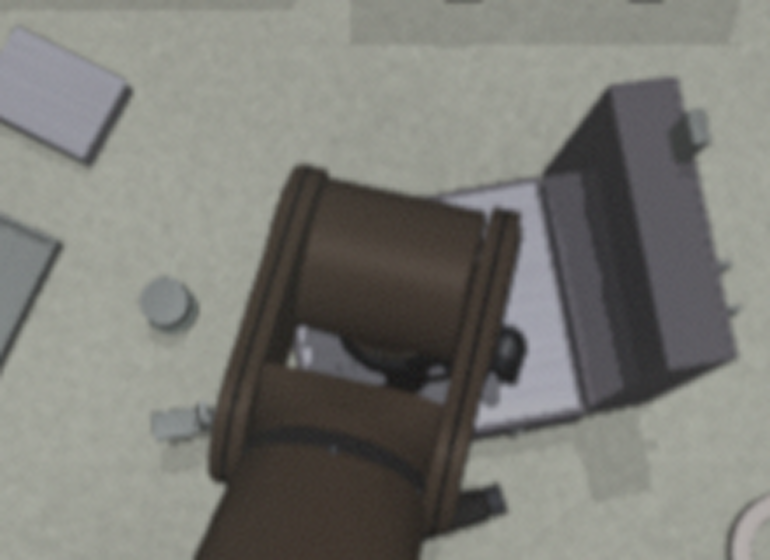

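```bash
python3 -m creep '[0.08,0.08,0.6,0,0.08,0.08,1.5,0,0.08,0.08,2.5,0,0.08,0.08,3.3,0,0.08,0.08,3.8,0,0.08,0.08,4.14,0,0.08,0.08,4.14,0]' 0 30; python3 -m creep '[0,0,0,0,0,0,0,0,0,0,0,0,0,0,0,0,0,0,0,0,0,0,0,0,0,0,0,0,0,0,0,0]' 255 30
python3 - <<'E'
from h import *
snap('scene','s3.png',(190,110,410,280),3.5)
E
```

```text
time: 3.55
eef_pos: [0.4801, -0.0007, 0.0947]
tcp_rot: [0.15, 0.989, 0.0, -0.002]
contact_force: [-0.6, 0.8, -0.5]
opening: 1.0
time: 4.22
eef_pos: [0.4826, -0.0024, 0.0976]
tcp_rot: [0.151, 0.988, 0.0, 0.001]
contact_force: [-1.2, 0.9, 5.8]
opening: 0.365
```

View pics/s3.png

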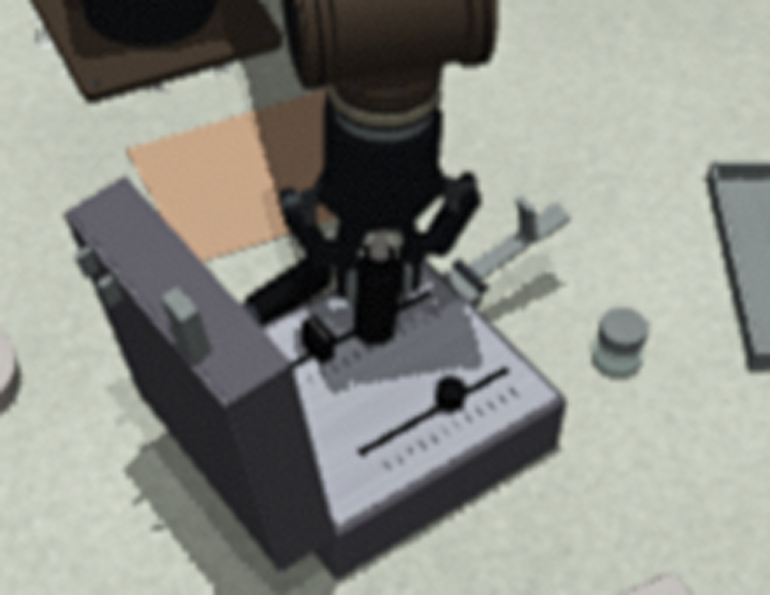

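```bash
python3 -m creep '[0,0,-0.1,0,0,0,-0.4,0,0,0,-0.9,0,0,0,-1.5,0,0,0,-2.1,0,0,0,-2.6,0,0,0,-2.9,0,0,0,-3,0,0,0,-3,0]'; python3 mv.py .468 .369 .17; python3 - <<'E'
from h import *
snap('scene','s4.png',(190,110,410,280),3.5)
E
```

```text
time: 5.02
eef_pos: [0.4819, -0.0023, 0.1719]
tcp_rot: [0.151, 0.988, -0.0, 0.0]
contact_force: [-0.1, -0.2, -0.6]
opening: 0.363
t 5.02 pos [ 0.4819 -0.0023  0.1719] F [-0.1 -0.2 -0.6] open 0.363
delta [ 4.98 14.    0.07] turn 0
```

View pics/s4.png

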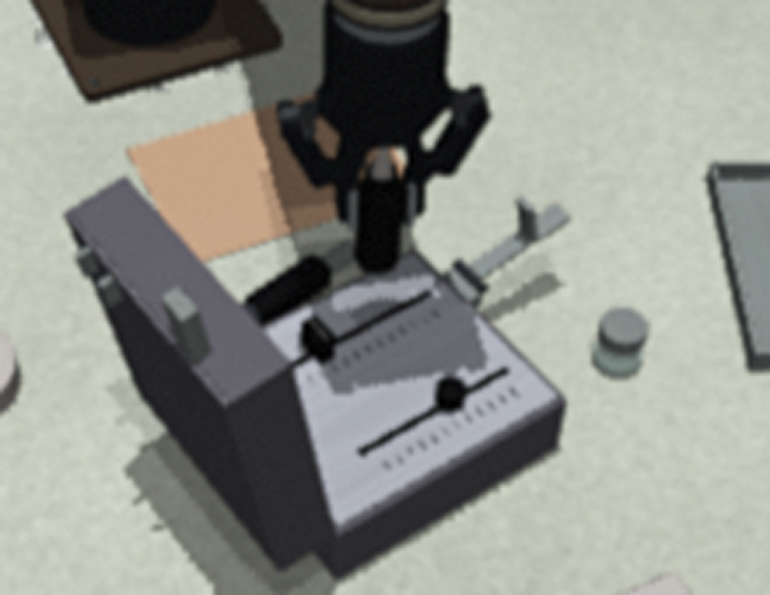

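```bash
python3 -m creep '[0.1,0.3,0,0,0.3,0.9,0,0,0.7,1.9,0,0,1.1,3,0,0,1.5,4.2,0,0,1.9,5.4,0,0,2.3,6.6,0,0,2.8,7.8,0,0,3.2,9,0,0,3.6,10.2,0,0,4,11.3,0,0,4.4,12.3,0,0,4.7,13.1,0,0,4.9,13.7,0,0,4.98,13.9,0,0,4.98,14,0,0,4.98,14,0,0,4.98,14,0,0]'; python3 mv.py .468 .369 .043; python3 - <<'E'
from h import *
snap('scene','s5.png',(330,90,500,230),4.5)
snap('top','t5.png',(80,130,270,290),4)
E
```

```text
time: 6.57
eef_pos: [0.4679, 0.3681, 0.1713]
tcp_rot: [0.152, 0.988, -0.0, -0.0]
contact_force: [0.1, 0.2, -0.2]
opening: 0.366
t 6.57 pos [0.4679 0.3681 0.1713] F [ 0.1  0.2 -0.2] open 0.366
delta [0.   0.04 5.13] turn 0
```

View pics/s5.png

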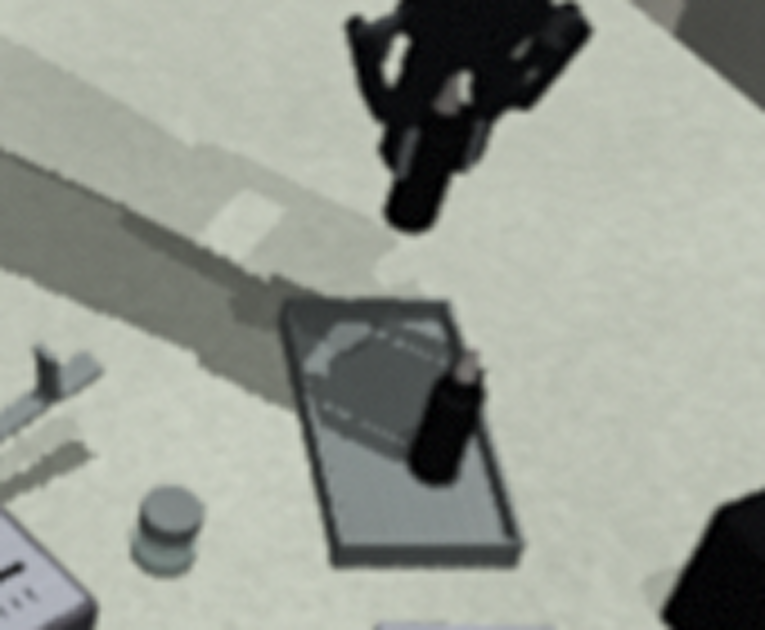

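View pics/t5.png

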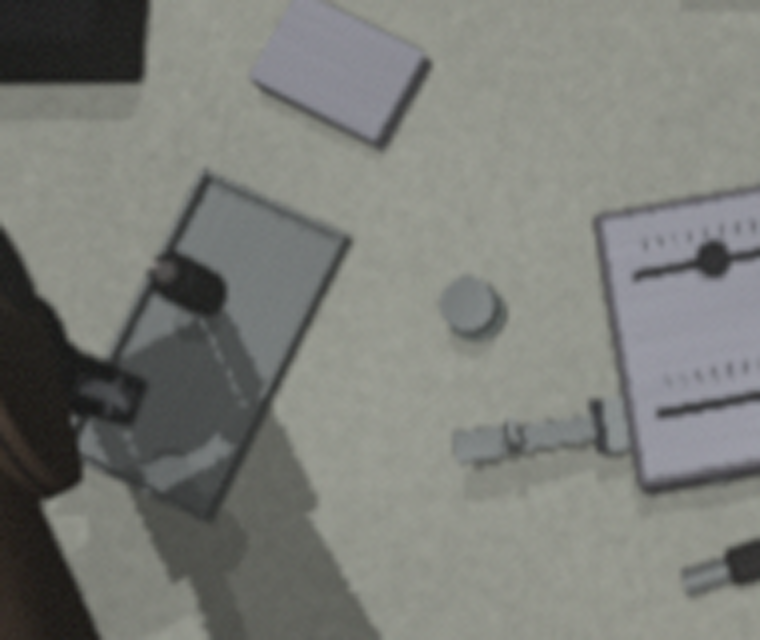

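```bash
python3 -m creep '[0,0.03,0.3,0,0,0.03,0.9,0,0,0.03,1.7,0,0,0.03,2.6,0,0,0.03,3.4,0,0,0.03,4.1,0,0,0.03,4.6,0,0,0.03,4.85,0,0,0.03,4.95,0,0,0.03,4.95,0,0,0.03,4.95,0]'; python3 -m creep '[0,0,0.03,0,0,0,0.06,0,0,0,0.09,0,0,0,0.12,0,0,0,0.12,0,0,0,0.12,0]'
```

```text
time: 7.58
eef_pos: [0.4688, 0.37, 0.0489]
tcp_rot: [0.151, 0.988, 0.001, 0.001]
contact_force: [1.1, 0.5, -1.0]
opening: 0.362
time: 8.08
eef_pos: [0.4679, 0.3697, 0.0448]
tcp_rot: [0.151, 0.988, -0.0, -0.0]
contact_force: [-0.1, -0.1, -1.1]
opening: 0.369
```

```bash
python3 -m creep '[0,0,0.03,0,0,0,0.06,0,0,0,0.08,0,0,0,0.08,0]'; python3 -m creep '[0,0,0.03,0,0,0,0.05,0,0,0,0.05,0]';python3 - <<'E'
from h import *
snap('scene','s6.png',(330,90,500,230),4.5)
E
```

```text
time: 8.42
eef_pos: [0.4679, 0.3696, 0.0426]
tcp_rot: [0.151, 0.988, -0.0, -0.0]
contact_force: [-0.4, 0.6, -0.1]
opening: 0.364
time: 8.67
eef_pos: [0.4681, 0.3697, 0.0417]
tcp_rot: [0.151, 0.988, 0.0, 0.0]
contact_force: [0.1, -0.4, -1.2]
opening: 0.364
```

View pics/s6.png

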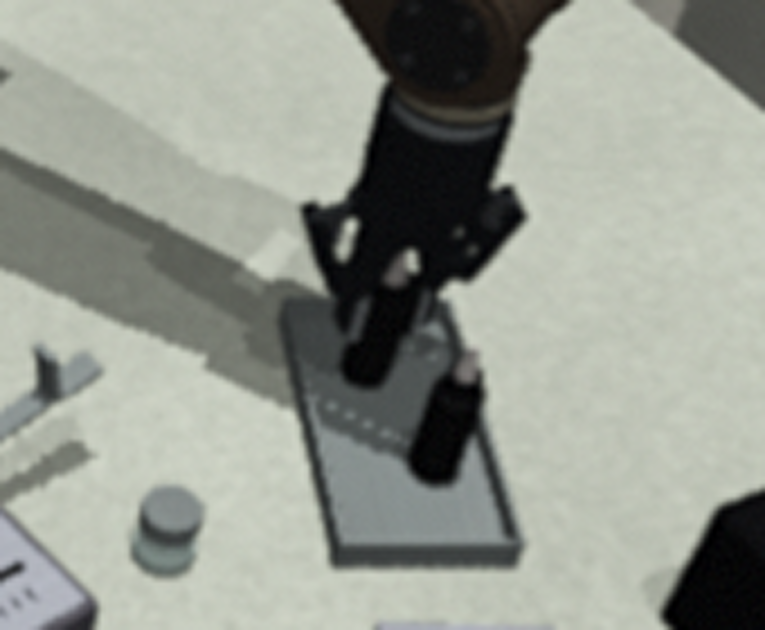

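```bash
python3 -m creep '[0,0,0.03,0,0,0,0.05,0,0,0,0.05,0]'; python3 -m creep '[0,0,0.03,0,0,0,0.05,0,0,0,0.05,0]'
```

```text
time: 8.97
eef_pos: [0.4683, 0.3697, 0.0416]
tcp_rot: [0.151, 0.989, -0.0, -0.0]
contact_force: [-2.0, -1.8, 6.3]
opening: 0.364
time: 9.22
eef_pos: [0.4685, 0.3697, 0.0416]
tcp_rot: [0.151, 0.989, -0.0, -0.0]
contact_force: [-3.6, -3.0, 11.4]
opening: 0.363
```

```bash
python3 -m creep '[0,0,-0.06,0,0,0,-0.06,0]'; python3 -m creep '[0,0,0,0,0,0,0,0,0,0,0,0,0,0,0,0,0,0,0,0,0,0,0,0]' 100; python3 -m creep '[0,0,-0.3,0,0,0,-0.9,0,0,0,-1.8,0,0,0,-2.8,0,0,0,-3.8,0,0,0,-4.8,0,0,0,-5.6,0,0,0,-6,0,0,0,-6,0]'; python3 - <<'E'
from h import *
snap('scene','s7.png',(330,90,500,230),4.5)
E
```

```text
time: 9.38
eef_pos: [0.4686, 0.3699, 0.0416]
tcp_rot: [0.151, 0.988, 0.0, 0.001]
contact_force: [-0.9, -1.5, 5.5]
opening: 0.366
time: 9.88
eef_pos: [0.4679, 0.3696, 0.0403]
tcp_rot: [0.151, 0.988, -0.0, -0.0]
contact_force: [0.3, 0.0, -0.2]
opening: 0.607
time: 10.63
eef_pos: [0.4695, 0.3706, 0.1944]
tcp_rot: [0.151, 0.988, 0.002, 0.003]
contact_force: [-0.7, 0.4, 1.1]
opening: 0.612
```

View pics/s7.png

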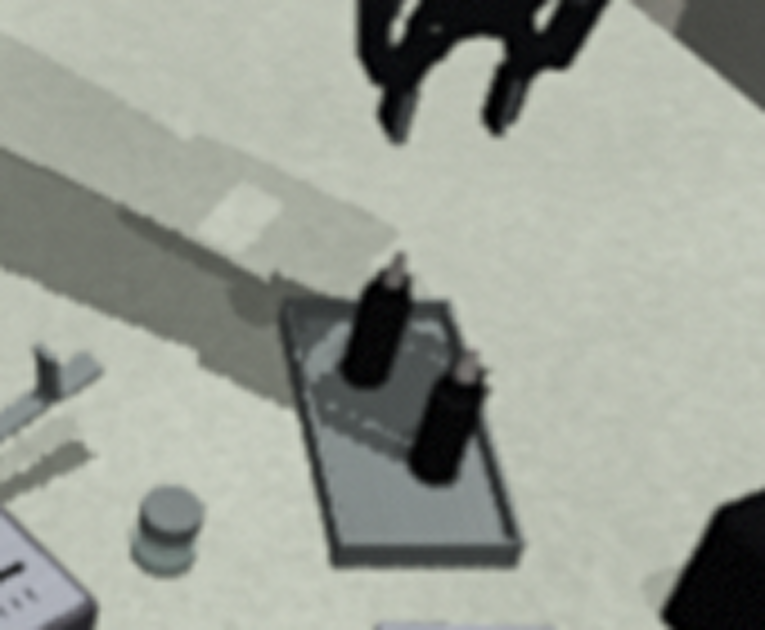

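```bash
python3 - <<'E'
from h import *
for n in("scene","top"): cv2.imwrite(f'pics/{n}8.png',imaging.read_camera(n)[:,:,::-1])
a=cv2.imread('pics/scene8.png')[170:275,255:365]; cv2.imwrite('pics/s8.png',cv2.resize(a,None,fx=5.5,fy=5.5,interpolation=cv2.INTER_CUBIC))
a=cv2.imread('pics/top8.png')[165:265,220:330]; cv2.imwrite('pics/t8.png',cv2.resize(a,None,fx=6,fy=6,interpolation=cv2.INTER_CUBIC))
E
```

```text
(no output)
```

View pics/s8.png

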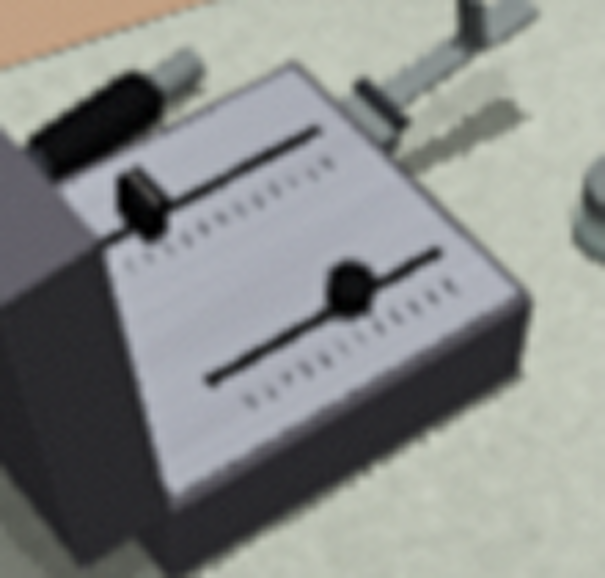

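View pics/t8.png

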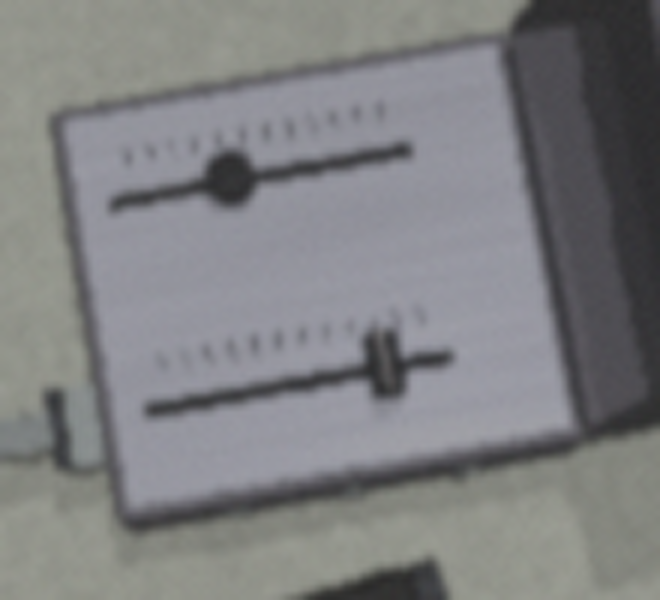

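```bash
cat > fit2.py <<'E'
from fit import *
s=lambda u,v:(255+(u+.5)/5.5-.5,170+(v+.5)/5.5-.5); t=lambda u,v:(220+(u+.5)/6-.5,165+(v+.5)/6-.5)
A=lambda k:(lambda p:(.045*k,.07+p[5],.06)); B=lambda k:(lambda p:(.045*k,-.04-p[5],.06))
r=lambda p:(.045,-.04+p[3],.069); b=lambda p:(-.045,-.04+p[4],.073)
cor=lambda i,j:(lambda p:(i*(.09-p[6]),j*(.1-p[6]),.06))
obs=[('top',t(148,410),A(-1)),('top',t(452,358),B(-1)),('top',t(112,206),A(1)),('top',t(410,150),B(1)),('top',t(231,180),r),('top',t(387,364),b),
('scene',s(320,128),A(-1)),('scene',s(208,382),B(1)),('scene',s(440,252),A(1)),('scene',s(352,290),r),('scene',s(143,205),b),
('top',t(60,118),cor(1,1)),('top',t(130,515),cor(-1,1)),('top',t(578,430),cor(-1,-1)),('scene',s(528,300),cor(1,1)),('scene',s(293,68),cor(-1,1)),('scene',s(172,500),cor(1,-1))]
# last params: camera pixel offsets for the two cameras (p[7:9] scene, p[9:11] top), small prior
def f(p):
    off={'scene':p[7:9],'top':p[9:11]}
    return np.concatenate([np.concatenate([proj(n,cw(p,g(p)))[0]+off[n]-uv for n,uv,g in obs]),p[7:11]*1.0])
R0=least_squares(f,[.5246,-.02,.175,.068,.02,.005,.002,0,0,0,0],loss='soft_l1'); p=R0.x
print(np.round(p,4))
for o,e in zip(obs,f(p)[:-4].reshape(-1,2)): print(o[0],np.round(e,1))
print('bar',cw(p,b(p)),'round',cw(p,r(p)),'level target',cw(p,(-.045,-.04+p[3],.07)))
q=np.load('p.npy'); q[:5]=p[:5]; np.save('p2.npy',q)
print('tongue',pt(q,'l',(.045,.226,.036)),'tab',pt(q,'h',.078),'ypos',cw(p,(0,0,0)))
E
python3 fit2.py
```

```text
[ 0.5245 -0.0204  0.1797  0.0685  0.0187  0.0095  0.0045  0.0757  0.3979
 -0.0741  0.3063]
top [0.1 0.3]
top [-0.  -0.2]
top [ 0.2 -0.4]
top [0.4 0. ]
top [-0.1 -0.3]
top [-0.1  0.1]
scene [-0.2  0.4]
scene [-0.1  0.4]
scene [ 0. -0.]
scene [0. 0.]
scene [-0.1  0.1]
top [0.1 0.1]
top [-0.5 -0.2]
top [-0.   0.3]
scene [-0.4 -1.1]
scene [ 0.3 -0.6]
scene [0.4 0. ]
bar [ 0.48404247 -0.04944048  0.073     ] round [0.56367847 0.01571584 0.069     ] level target [ 4.75127929e-01 -3.71461760e-04  7.00000000e-02]
tongue [ 0.59924813 -0.18007295  0.27923247] tab [0.44524935 0.16409149 0.06195991] ypos [ 0.52450357 -0.02040214  0.        ]
```

```bash
python3 mv.py .484 -.0494 .16 100.3
```

```text
t 10.78 pos [0.4672 0.3692 0.189 ] F [ 0.5  0.5 -0.3] open 0.609
delta [ -5.65 -15.77   1.18] turn -5.54
```

```bash
python3 -m creep '[-0.3,-0.7,0,-0.3,-0.7,-2,0,-0.9,-1.1,-3.2,0,-1.7,-1.6,-4.6,0,-2.5,-2.1,-6,0,-3.2,-2.6,-7.4,0,-4,-3.1,-8.8,0,-4.7,-3.6,-10.2,0,-5.2,-4.1,-11.6,0.2,-5.54,-4.6,-13,0.5,-5.54,-5.1,-14.3,0.8,-5.54,-5.4,-15.2,1.1,-5.54,-5.65,-15.77,1.18,-5.54,-5.65,-15.77,1.18,-5.54,-5.65,-15.77,1.18,-5.54]'; python3 mv.py .484 -.0494 .065 100.3;  python3 - <<'E'
from h import *
snap('scene','s9.png',(190,110,410,280),3.5)
E
```

```text
time: 12.03
eef_pos: [0.4837, -0.049, 0.1592]
tcp_rot: [-0.089, 0.996, 0.001, -0.002]
contact_force: [0.4, 0.4, 0.2]
opening: 0.609
t 12.03 pos [ 0.4837 -0.049   0.1592] F [0.4 0.4 0.2] open 0.609
delta [-0.02 -0.03  3.77] turn -0.03
```

View pics/s9.png

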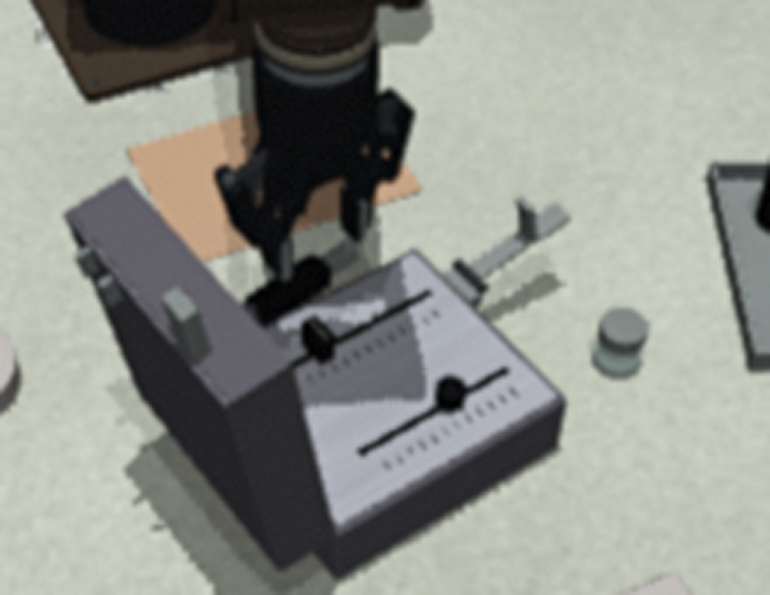

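Gripper straddles the bar cap (pic ≈ (318,340)) with jaws along the slot. Descend and close.

```bash
python3 -m creep '[0,0,0.6,0,0,0,1.5,0,0,0,2.4,0,0,0,3.1,0,0,0,3.55,0,0,0,3.75,0,0,0,3.75,0,0,0,3.75,0]'; python3 -m creep '[0,0,0,0,0,0,0,0,0,0,0,0,0,0,0,0,0,0,0,0,0,0,0,0,0,0,0,0]' 255 20;python3 mv.py .4751 -.0004 .065 100.3;  python3 - <<'E'
from h import *
snap('scene','s10.png',(190,110,410,280),3.5)
E
```

```text
time: 12.75
eef_pos: [0.4853, -0.0484, 0.0679]
tcp_rot: [-0.09, 0.996, -0.0, 0.0]
contact_force: [-0.5, 0.3, 0.6]
opening: 0.607
time: 13.33
eef_pos: [0.4855, -0.049, 0.0684]
tcp_rot: [-0.09, 0.996, -0.0, 0.001]
contact_force: [-0.7, 0.5, 5.6]
opening: 0.16
t 13.33 pos [ 0.4855 -0.049   0.0684] F [-0.7  0.5  5.6] open 0.16
delta [0.06 1.99 0.13] turn -0.0
```

View pics/s10.png

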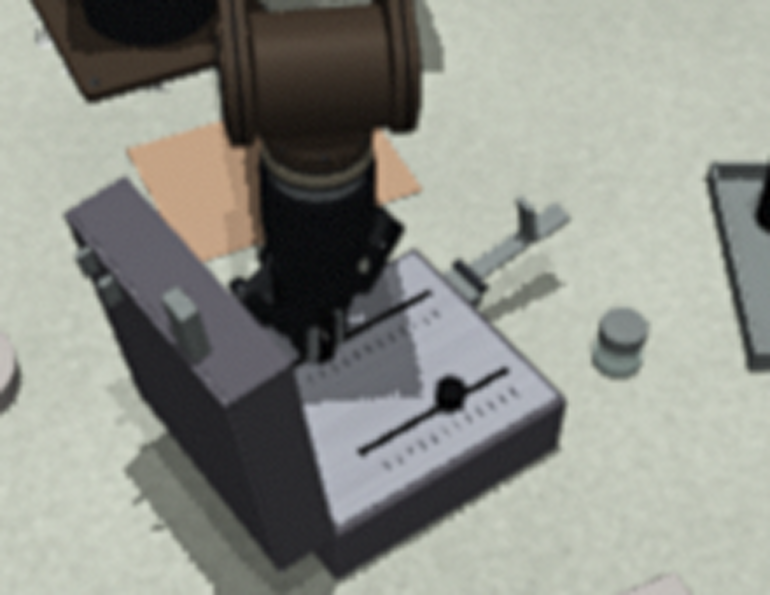

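```bash
python3 -m creep '[0,0.1,0,0,0,0.3,0,0,0,0.6,0,0,0,0.9,0,0,0,1.2,0,0,0,1.5,0,0,0,1.75,0,0,0,1.9,0,0,0,1.98,0,0,0,1.99,0,0,0,1.99,0,0,0,1.99,0,0]'; python3 mv.py .4751 -.0004 .065 100.3;  python3 - <<'E'
from h import *
for n in("scene","top"): cv2.imwrite(f'pics/{n}11.png',imaging.read_camera(n)[:,:,::-1])
snap('scene','s11.png',(255,170,365,275),5.5)
E
```

```text
time: 14.38
eef_pos: [0.4766, 0.0001, 0.0684]
tcp_rot: [-0.09, 0.996, -0.0, 0.001]
contact_force: [-1.1, -0.2, 6.2]
opening: 0.157
t 14.38 pos [4.766e-01 1.000e-04 6.840e-02] F [-1.1 -0.2  6.2] open 0.157
delta [ 0.06 -0.01  0.13] turn 0.0
```

View pics/s11.png

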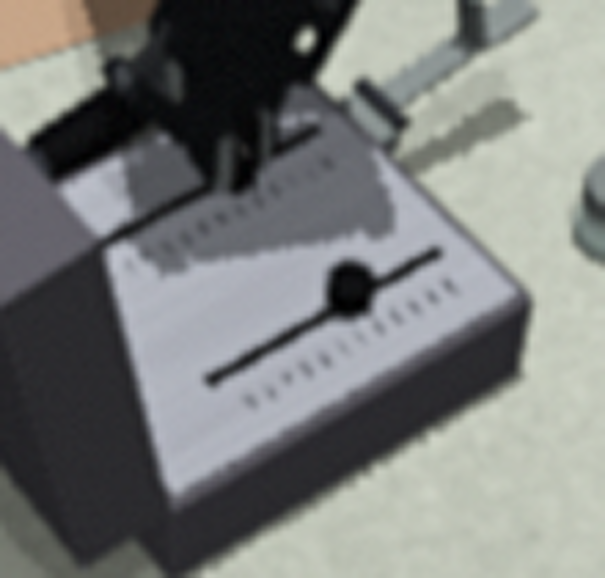

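```bash
python3 -m creep '[0,0,0,0,0,0,0,0,0,0,0,0,0,0,0,0,0,0,0,0]' 90 30; python3 -m creep '[0,0,-0.4,0,0,0,-1.2,0,0,0.5,-2.4,0,0,1.5,-3.6,0,0,2.7,-4.5,0,0,4,-5,0,0,5.4,-5.3,0,0,6.8,-5.5,0,0,8,-5.5,0,0,9,-5.5,0,0,9,-5.5,0]';python3 - <<'E'
from h import *
for n in("scene","top"): cv2.imwrite(f'pics/{n}12.png',imaging.read_camera(n)[:,:,::-1])
a=cv2.imread('pics/scene12.png')[170:275,255:365]; cv2.imwrite('pics/s12.png',cv2.resize(a,None,fx=5.5,fy=5.5,interpolation=cv2.INTER_CUBIC))
a=cv2.imread('pics/top12.png')[165:265,220:330]; cv2.imwrite('pics/t12.png',cv2.resize(a,None,fx=6,fy=6,interpolation=cv2.INTER_CUBIC))
E
```

```text
time: 14.95
eef_pos: [0.4756, 0.0003, 0.0669]
tcp_rot: [-0.09, 0.996, 0.0, -0.0]
contact_force: [1.1, -0.5, -0.2]
opening: 0.644
time: 15.87
eef_pos: [0.4347, 0.225, 0.2059]
tcp_rot: [-0.092, 0.996, 0.001, 0.001]
contact_force: [-0.4, -0.4, 0.2]
opening: 0.645
```

View pics/s12.png

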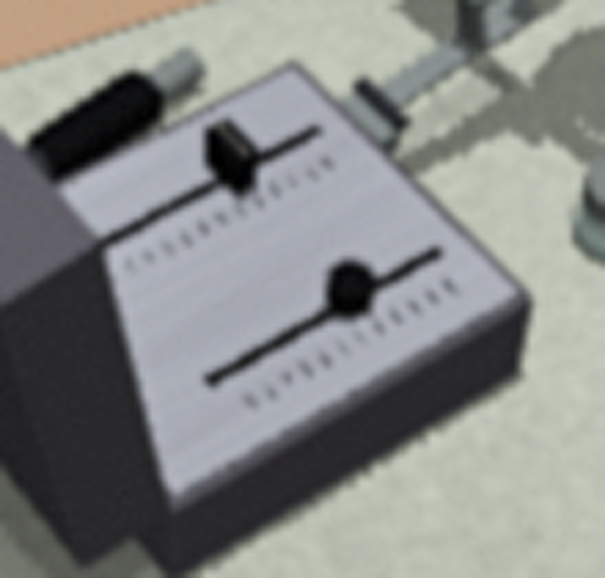

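View pics/t12.png

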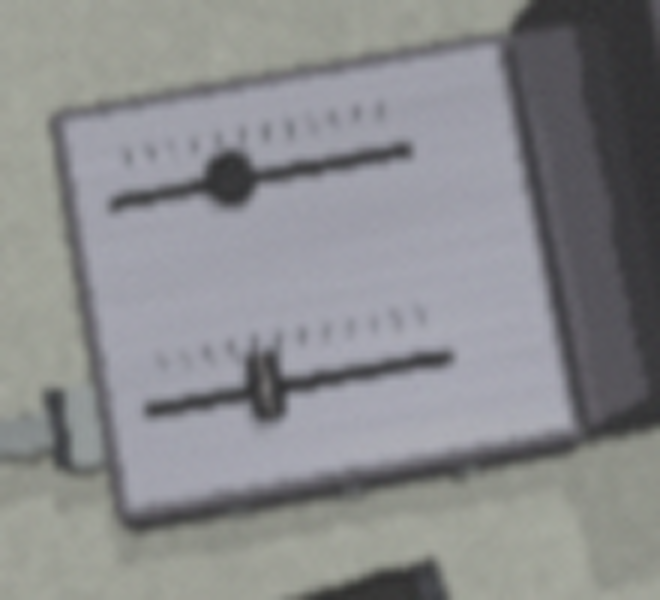

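```bash
sed -e 's/t(387,364)/t(266,385)/; s/s(143,205)/s(231,158)/; /np.save/d' fit2.py > fit3.py; python3 - <<'E'
import cv2,numpy as np
# dark blob centroids: threshold on caps
for f in('8','12'):
    a=cv2.imread(f'pics/t{f}.png',0); s=cv2.imread(f'pics/s{f}.png',0)
    for nm,im,boxes in(('t',a,[(195,140,265,215),(230,335,300,430) if f=='12' else (350,315,425,410)]),('s',s,[(315,250,390,325),(190,110,270,205) if f=='12' else (105,155,180,255)])):
        for x0,y0,x1,y1 in boxes:
            m=(im[y0:y1,x0:x1]<75).astype(np.uint8); m=cv2.morphologyEx(m,cv2.MORPH_CLOSE,np.ones((9,9)));m=cv2.morphologyEx(m,cv2.MORPH_OPEN,np.ones((21,21)))
            M=cv2.moments(m,True); print(f,nm,x0+M['m10']/M['m00'],y0+M['m01']/M['m00'],M['m00'])
E
python3 fit3.py|head -1
```

```text
8 t 229.14362017804154 178.69495548961424 1685.0
8 t 384.2957839262187 367.3471673254282 1518.0
8 s 348.9850815850816 290.85034965034964 2145.0
8 s 141.44917257683215 205.79275019700552 2538.0
12 t 228.89689358889623 178.6662260409782 1513.0
[ 0.5245 -0.0204  0.1797  0.0685  0.0687  0.0095  0.0044  0.0304  0.4078Traceback (most recent call last):
  File "<stdin>", line 8, in <module>
ZeroDivisionError: float division by zero
Traceback (most recent call last):
  File "fit3.py", line 17, in <module>
    print('tongue',pt(q,'l',(.045,.226,.036)),'tab',pt(q,'h',.078),'ypos',cw(p,(0,0,0)))
                      ^
NameError: name 'q' is not defined
```

```bash
python3 - <<'E'
from h import *
a=cv2.imread('pics/scene12.png')[150:270,200:300]; cv2.imwrite('pics/s13.png',cv2.resize(a,None,fx=5,fy=5,interpolation=cv2.INTER_CUBIC))
a=cv2.imread('pics/top12.png')[135:245,295:370]; cv2.imwrite('pics/t13.png',cv2.resize(a,None,fx=5,fy=5,interpolation=cv2.INTER_CUBIC))
E
```

```text
(no output)
```

View pics/s13.png

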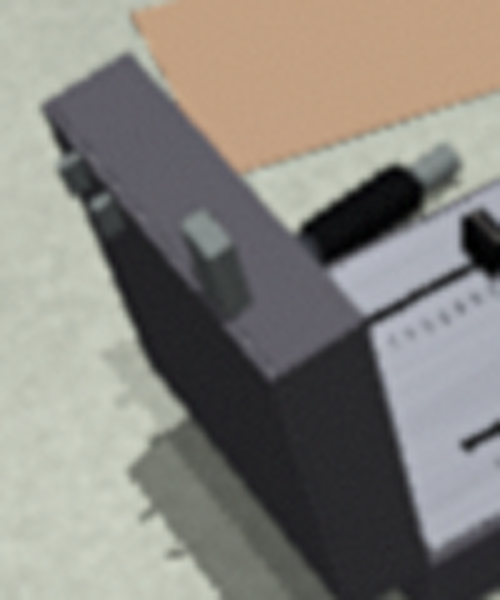

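View pics/t13.png

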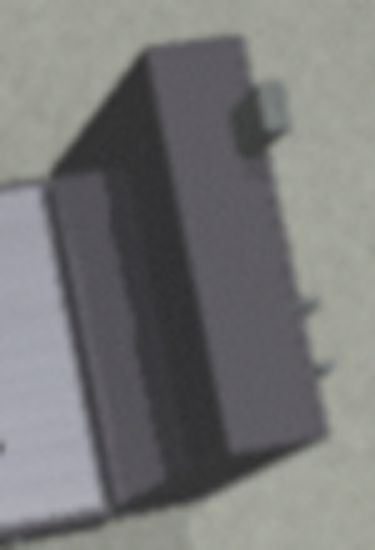

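```bash
python3 - <<'E'
from fit import *
s=lambda u,v:(200+(u+.5)/5-.5,150+(v+.5)/5-.5); t=lambda u,v:(295+(u+.5)/5-.5,135+(v+.5)/5-.5)
q=np.load('p2.npy')
obs=[('scene',s(42,105),(-.09,.2,.0445)),('scene',s(128,55),(-.09,.2,0)),('scene',s(368,325),(.09,.2,0)),('scene',s(275,380),(.09,.2,.0445)),('scene',s(209,230),(.045,.241,.036)),
('top',t(150,48),(.09,.2,0)),('top',t(243,38),(.09,.2,.0445)),('top',t(327,435),(-.09,.2,.0445)),('top',t(232,452),(-.09,.2,0)),('top',t(276,108),(.045,.241,.036))]
off={'scene':np.array([.03,.4]),'top':np.array([-.07,.3])}
f=lambda a:np.concatenate([proj(n,cw(q,lidp(a[0],P)))[0]+off[n]-uv for n,uv,P in obs])
r=least_squares(f,[1.72]); print(r.x, f(r.x).reshape(-1,2).round(1))
q[5]=r.x[0]; np.save('p3.npy',q)
print('tongue',cw(q,lidp(q[5],(.045,.226,.036))), 'tri tongue top',tri([(n,np.array(uv)-off[n]) for n,uv,P in obs if P[1]>.22]), 'model',cw(q,lidp(q[5],(.045,.241,.036))))
E
```

```text
[1.72674533] [[-0.5 -0.7]
 [ 0.2 -1.4]
 [-0.1 -1.6]
 [-0.8  0. ]
 [-0.7  0.1]
 [-0.7 -0.6]
 [ 0.2 -1.1]
 [ 0.9  0.5]
 [-0.1  0.4]
 [-0.  -0.6]]
tongue [ 0.59928481 -0.18027484  0.27916596] tri tongue top [ 0.59900978 -0.1818498   0.29318187] model [ 0.59970125 -0.18256709  0.29398393]
```

```bash
python3 mv.py .599 -.180 .33 ; python3 -c "
from h import *; s=ctrl.get_state();print(s['qpos'].round(2)); print(R.from_quat(s['tcp_rot']).as_matrix().round(3))"
```

```text
t 15.97 pos [0.4354 0.2221 0.2053] F [-0.8  0.2 -0.5] open 0.65
delta [ -3.53 -17.01  -4.98] turn 0
[ 0.26 -0.11  2.05 -0.    1.2  -1.49]
[[-0.983 -0.181  0.   ]
 [-0.181  0.983 -0.   ]
 [-0.    -0.    -1.   ]]
```

```bash
python3 -m creep '[0,-0.2,-0.6,0.5,-0.1,-0.7,-1.6,1.5,-0.3,-1.6,-2.8,2.6,-0.5,-2.6,-3.8,3.8,-0.8,-3.8,-4.5,5,-1,-5,-4.98,6.2,-1.3,-6.3,-4.98,7.4,-1.5,-7.6,-4.98,8.6,-1.8,-8.9,-4.98,9.8,-2.1,-10.2,-4.98,11,-2.4,-11.5,-4.98,12.2,-2.7,-12.8,-4.98,13.4,-2.9,-14,-4.98,14.6,-3.1,-15.1,-4.98,15.8,-3.3,-16,-4.98,16.9,-3.5,-16.7,-4.98,17.7,-3.53,-17,-4.98,18,-3.53,-17,-4.98,18,-3.53,-17,-4.98,18]'; python3 mv.py .599 -.180 .263 10.3; python3 - <<'E'
from h import *
snap('scene','s14.png',(180,60,360,230),3.5)
snap('top','t14.png',(200,110,420,280),3.5)
E
```

```text
time: 17.55
eef_pos: [0.5979, -0.1813, 0.3292]
tcp_rot: [0.641, 0.768, 0.0, -0.0]
contact_force: [-0.0, 0.1, 0.4]
opening: 0.649
t 17.55 pos [ 0.5979 -0.1813  0.3292] F [-0.   0.1  0.4] open 0.649
delta [0.04 0.06 2.65] turn -0.0
```

View pics/s14.png

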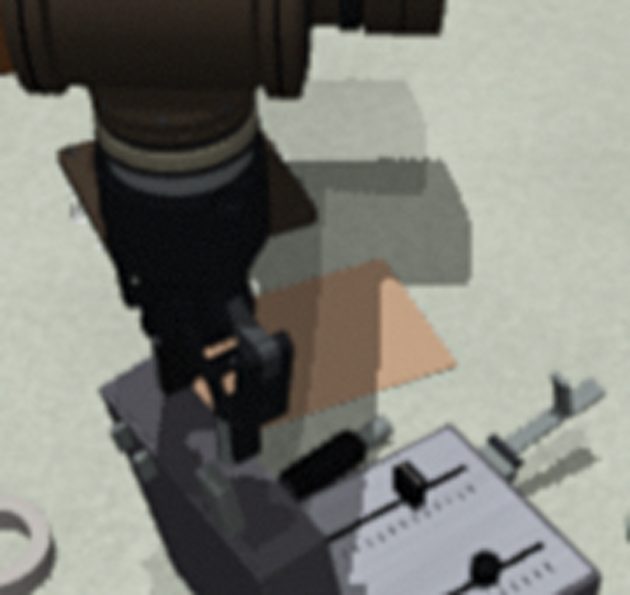

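View pics/t14.png

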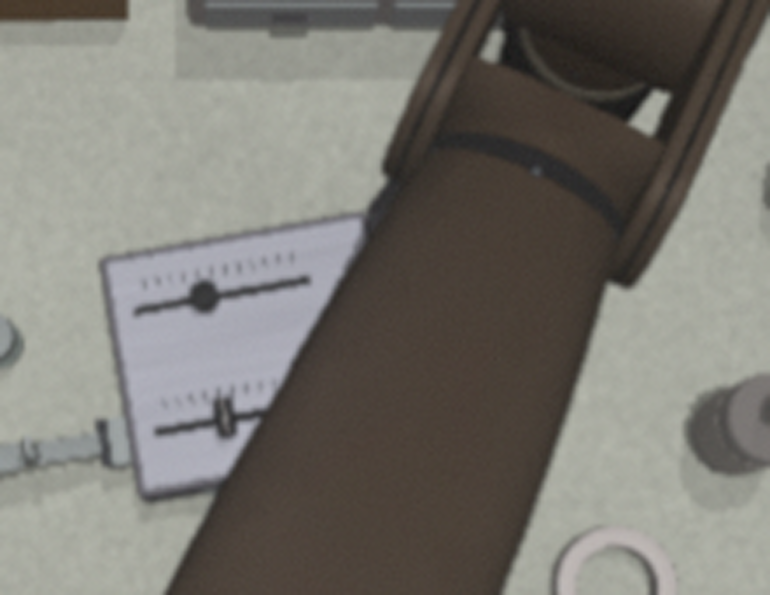

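```bash
python3 -m creep '[0.04,0.06,0.4,0,0.04,0.06,1,0,0.04,0.06,1.6,0,0.04,0.06,2.1,0,0.04,0.06,2.45,0,0.04,0.06,2.6,0,0.04,0.06,2.6,0,0.04,0.06,2.6,0]'; python3 -m creep '[0,0,0,0,0,0,0,0,0,0,0,0,0,0,0,0,0,0,0,0,0,0,0,0]' 255 30; python3 mv.py .599 -.180 .263 10.3; python3 - <<'E'
from h import *
snap('scene','s15.png',(180,60,360,230),3.5)
E
```

```text
time: 18.32
eef_pos: [0.6, -0.1795, 0.2647]
tcp_rot: [0.641, 0.768, 0.0, 0.0]
contact_force: [0.8, -0.4, 0.4]
opening: 0.647
time: 18.82
eef_pos: [0.5999, -0.18, 0.2654]
tcp_rot: [0.641, 0.768, -0.0, 0.001]
contact_force: [-2.5, -1.0, 4.1]
opening: 0.248
t 18.82 pos [ 0.5999 -0.18    0.2654] F [-2.5 -1.   4.1] open 0.248
delta [ 0.01 -0.04  0.1 ] turn -0.0
```

View pics/s15.png

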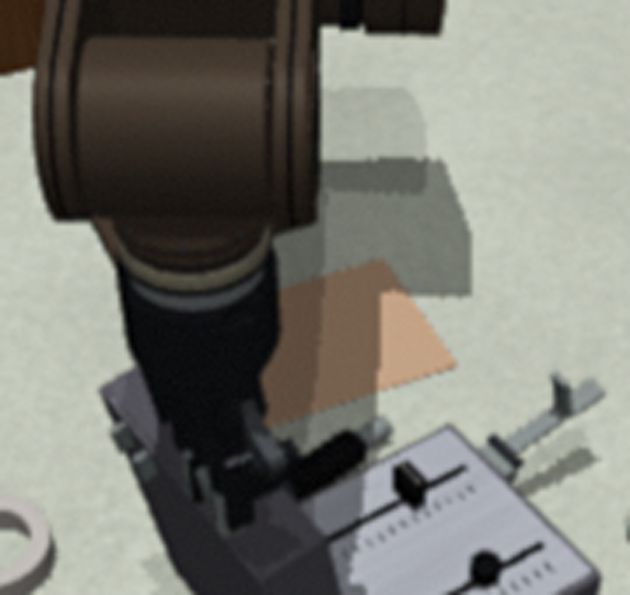

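```bash
python3 - <<'E'
import numpy as np
a0=1.727; g=(.2312,.036)
f=lambda a:np.array([g[0]*np.cos(a)-g[1]*np.sin(a),g[0]*np.sin(a)+g[1]*np.cos(a)])
def lst(a0,aa): return [tuple(((f(a)-f(a0))/.025*[1,-1]).round(2)) for a in aa]
s=lambda n:np.linspace(0,1,n)
print(lst(a0,a0-np.array([.02,.05,.09,.14,.19,.25,.31,.37,.43,.49,.55,.61,.67,.72,.76,.79,.80,.80])))
print(lst(a0-.8,a0-.8-np.array([.02,.05,.09,.14,.19,.25,.31,.37,.43,.49,.55,.61,.67,.73,.79,.84,.88,.907,.92,.927])), f(a0),f(0))
E
```

```text
[(np.float64(0.18), np.float64(-0.06)), (np.float64(0.45), np.float64(-0.13)), (np.float64(0.81), np.float64(-0.22)), (np.float64(1.27), np.float64(-0.31)), (np.float64(1.73), np.float64(-0.38)), (np.float64(2.29), np.float64(-0.43)), (np.float64(2.85), np.float64(-0.45)), (np.float64(3.42), np.float64(-0.43)), (np.float64(3.98), np.float64(-0.38)), (np.float64(4.53), np.float64(-0.3)), (np.float64(5.08), np.float64(-0.18)), (np.float64(5.62), np.float64(-0.03)), (np.float64(6.15), np.float64(0.15)), (np.float64(6.59), np.float64(0.33)), (np.float64(6.93), np.float64(0.48)), (np.float64(7.18), np.float64(0.61)), (np.float64(7.26), np.float64(0.65)), (np.float64(7.26), np.float64(0.65))]
[(np.float64(0.16), np.float64(0.09)), (np.float64(0.41), np.float64(0.23)), (np.float64(0.72), np.float64(0.43)), (np.float64(1.11), np.float64(0.69)), (np.float64(1.48), np.float64(0.98)), (np.float64(1.91), np.float64(1.35)), (np.float64(2.31), np.float64(1.74)), (np.float64(2.69), np.float64(2.15)), (np.float64(3.04), np.float64(2.59)), (np.float64(3.37), np.float64(3.04)), (np.float64(3.67), np.float64(3.52)), (np.float64(3.94), np.float64(4.01)), (np.float64(4.18), np.float64(4.52)), (np.float64(4.39), np.float64(5.04)), (np.float64(4.57), np.float64(5.57)), (np.float64(4.69), np.float64(6.02)), (np.float64(4.77), np.float64(6.39)), (np.float64(4.82), np.float64(6.64)), (np.float64(4.84), np.float64(6.76)), (np.float64(4.85), np.float64(6.82))] [-0.07152931  0.22278465] [0.2312 0.036 ]
```

```bash
python3 -m creep '[0.18,0,-0.06,0,0.45,0,-0.13,0,0.81,0,-0.22,0,1.27,0,-0.31,0,1.73,0,-0.38,0,2.29,0,-0.43,0,2.85,0,-0.45,0,3.42,0,-0.43,0,3.98,0,-0.38,0,4.53,0,-0.3,0,5.08,0,-0.18,0,5.62,0,-0.03,0,6.15,0,0.15,0,6.59,0,0.33,0,6.93,0,0.48,0,7.18,0,0.61,0,7.26,0,0.65,0,7.26,0,0.65,0]'; python3 - <<'E'
from h import *
snap('scene','s16.png',(180,60,360,230),3.5)
E
```

```text
time: 20.37
eef_pos: [0.5671, 0.0002, 0.2476]
tcp_rot: [0.641, 0.768, 0.001, -0.001]
contact_force: [0.7, 2.4, 2.6]
opening: 0.251
```

View pics/s16.png

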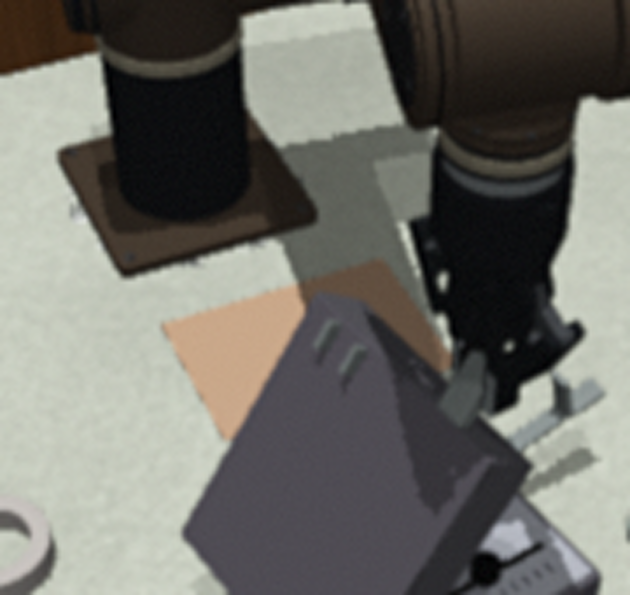

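```bash
python3 -m creep '[0.16,0,0.09,0,0.41,0,0.23,0,0.72,0,0.43,0,1.11,0,0.69,0,1.48,0,0.98,0,1.91,0,1.35,0,2.31,0,1.74,0,2.69,0,2.15,0,3.04,0,2.59,0,3.37,0,3.04,0,3.67,0,3.52,0,3.94,0,4.01,0,4.18,0,4.52,0,4.39,0,5.04,0,4.57,0,5.57,0,4.69,0,6.02,0,4.77,0,6.39,0,4.82,0,6.64,0,4.83,0,6.74,0,4.83,0,6.78,0]'; python3 -m creep '[0,0,0,0,0,0,0,0]'; python3 - <<'E'
from h import *
snap('scene','s17.png',(180,110,380,280),3.5)
E
```

```text
time: 22.08
eef_pos: [0.5455, 0.1187, 0.0776]
tcp_rot: [0.641, 0.768, 0.0, -0.001]
contact_force: [0.0, 6.7, 2.8]
opening: 0.249
time: 22.25
eef_pos: [0.5455, 0.1187, 0.0776]
tcp_rot: [0.641, 0.767, 0.001, -0.001]
contact_force: [1.0, 6.5, -0.3]
opening: 0.247
```

View pics/s17.png

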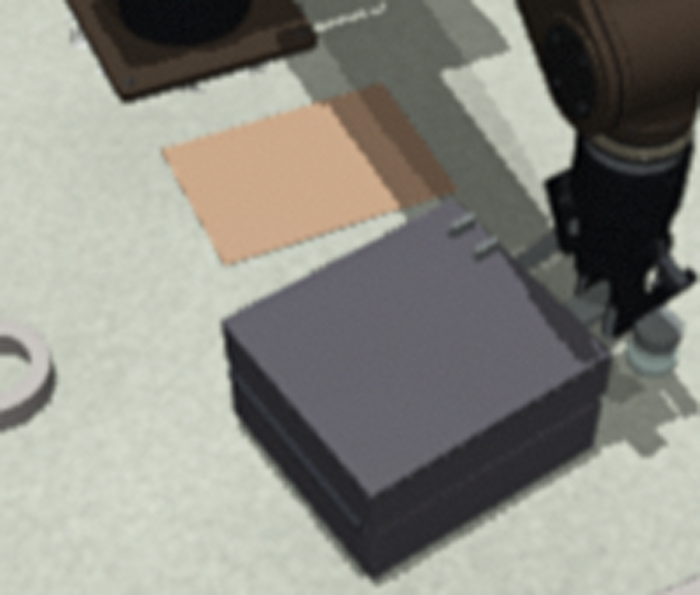

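```bash
python3 -m creep '[0,0,0.05,0,0,0,0.1,0,0,0,0.1,0,0,0,0.1,0]'; python3 -m creep '[0,0,0.05,0,0,0,0.1,0,0,0,0.1,0,0,0,0.1,0]'
```

```text
time: 22.63
eef_pos: [0.5455, 0.119, 0.0755]
tcp_rot: [0.641, 0.767, 0.001, -0.001]
contact_force: [-0.0, 8.7, 1.9]
opening: 0.251
time: 22.97
eef_pos: [0.5454, 0.1193, 0.073]
tcp_rot: [0.641, 0.767, 0.001, -0.001]
contact_force: [0.6, 9.2, 1.5]
opening: 0.252
```

```bash
python3 -m creep '[-0.05,0,0.05,0,-0.08,0,0.1,0,-0.08,0,0.1,0,-0.08,0,0.1,0]'; python3 -m creep '[0,0,0.05,0,0,0,0.1,0,0,0,0.1,0,0,0,0.1,0]'; python3 - <<'E'
from h import *
snap('scene','s18.png',(180,110,380,280),3.5)
E
```

```text
time: 23.3
eef_pos: [0.5455, 0.1193, 0.0722]
tcp_rot: [0.641, 0.767, 0.002, -0.003]
contact_force: [-5.1, 14.0, 10.1]
opening: 0.249
time: 23.63
eef_pos: [0.5455, 0.1193, 0.0719]
tcp_rot: [0.642, 0.767, 0.001, -0.003]
contact_force: [-11.3, 12.7, 21.4]
opening: 0.247
```

View pics/s18.png

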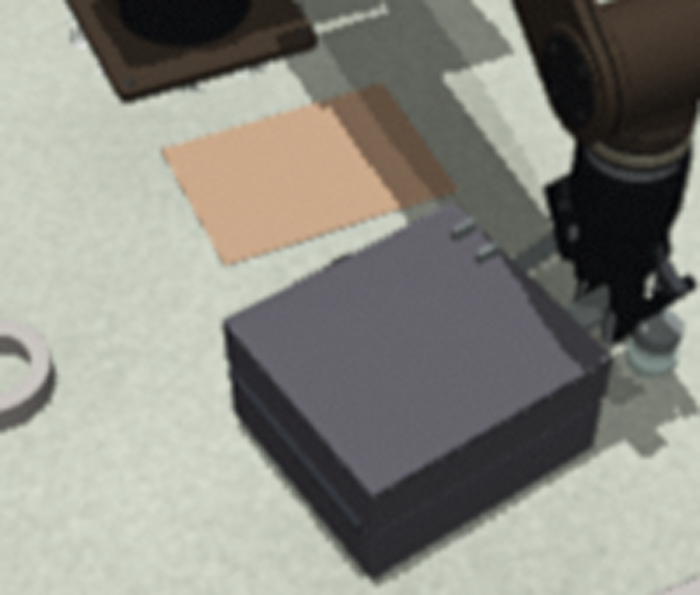

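```bash
python3 -m creep '[0,0,-0.06,0,0,0,-0.1,0]'; python3 -m creep '[0,0,0,0,0,0,0,0,0,0,0,0,0,0,0,0,0,0,0,0]' 120; python3 -m creep '[0,0,-0.3,0,0,0,-0.9,0,0,0,-1.8,0,0,0,-2.8,0,0,0,-3.6,0,0,0,-4.2,0,0,0,-4.5,0,0,0,-4.5,0]'; python3 - <<'E'
from h import *
for n in("scene","top"): cv2.imwrite(f'pics/{n}19.png',imaging.read_camera(n)[:,:,::-1])
a=cv2.imread('pics/scene19.png')[150:280,220:390]; cv2.imwrite('pics/s19.png',cv2.resize(a,None,fx=4.5,fy=4.5,interpolation=cv2.INTER_CUBIC))
a=cv2.imread('pics/top19.png')[165:265,170:330]; cv2.imwrite('pics/t19.png',cv2.resize(a,None,fx=4.5,fy=4.5,interpolation=cv2.INTER_CUBIC))
E
```

```text
time: 23.85
eef_pos: [0.5454, 0.1192, 0.0722]
tcp_rot: [0.642, 0.767, 0.002, -0.003]
contact_force: [-2.0, 13.6, 5.7]
opening: 0.248
time: 24.27
eef_pos: [0.5458, 0.1152, 0.0704]
tcp_rot: [0.641, 0.767, -0.001, -0.0]
contact_force: [-0.4, 0.2, 0.3]
opening: 0.526
time: 24.93
eef_pos: [0.5475, 0.1157, 0.1863]
tcp_rot: [0.641, 0.768, 0.002, 0.002]
contact_force: [-0.3, 0.1, -0.0]
opening: 0.53
```

View pics/s19.png

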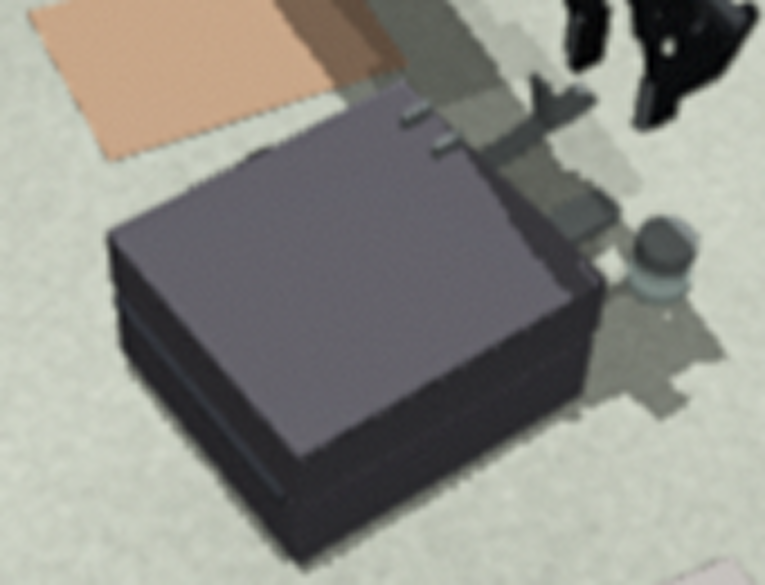

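View pics/t19.png

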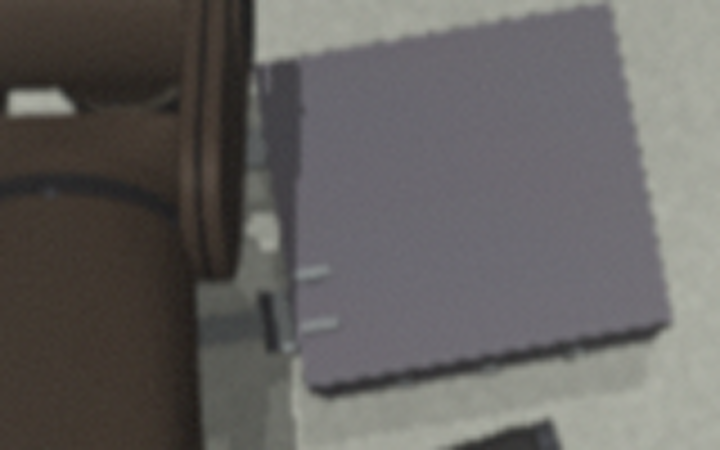

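```bash
python3 - <<'E'
from fit import *
q=np.load('p3.npy'); off={'scene':np.array([.03,.4]),'top':np.array([-.07,.3])}
im={n:cv2.imread(f'pics/{n}12.png' if n=='scene' else 'pics/top8.png') for n in('scene','top')}
for a,c in((0.,(0,0,255)),(.09,(0,255,0))):
    P=lambda r,h:cw(q,(-.045,.118+r*np.cos(a)-h*np.sin(a),.055+r*np.sin(a)+h*np.cos(a)))
    for n,(x0,y0,x1,y1) in(('scene',(310,150,370,200)),('top',(185,220,245,260))):
        for l in([P(0,0),P(.091,0)],[P(.056,0),P(.056,.04)]):
            pass
        if a==0: im[n]=cv2.resize(im[n][y0:y1,x0:x1],None,fx=12,fy=12,interpolation=cv2.INTER_CUBIC)
        for l in([P(0,0),P(.091,0)],[P(.056,0),P(.056,.04)]):
            u=(proj(n,l)+off[n]-[x0,y0])*12+5.5; cv2.polylines(im[n],[u.round().astype(np.int32)],False,c,1)
for n in im: cv2.imwrite(f'pics/h_{n}.png',im[n])
E
```

```text
(no output)
```

View pics/h_scene.png

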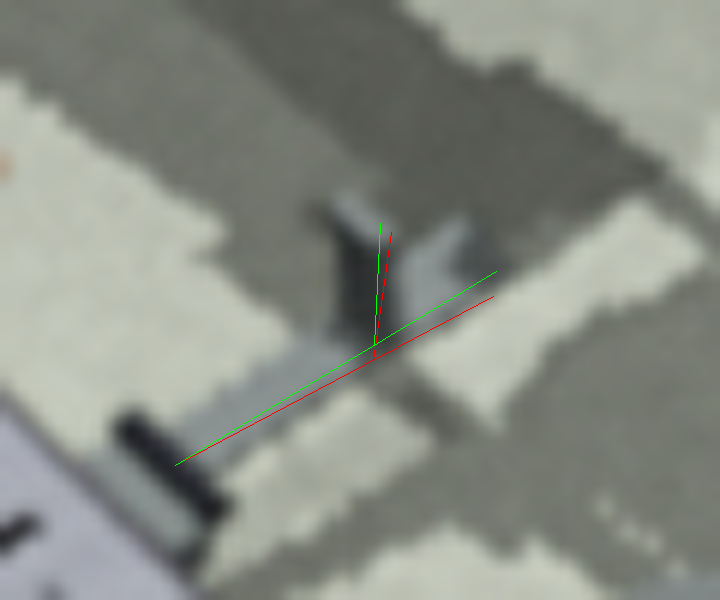

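View pics/h_top.png

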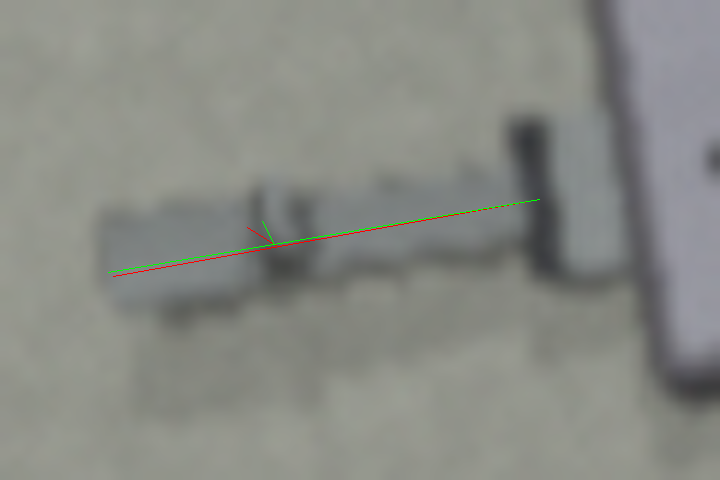

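```bash
python3 - <<'E'
from fit import *
q=np.load('p3.npy'); off={'scene':np.array([.03,.4]),'top':np.array([-.07,.3])}
s=lambda u,v:(310+(u+.5)/12-.5,150+(v+.5)/12-.5);t=lambda u,v:(185+(u+.5)/12-.5,220+(v+.5)/12-.5)
P=lambda a,dx,r,h:cw(q,(-.045+dx,.118+r*np.cos(a)-h*np.sin(a),.055+r*np.sin(a)+h*np.cos(a)))
obs=[('scene',s(360,205),.056,.04),('scene',s(483,250),.091,.0),('top',t(104,258),.091,0),('top',t(272,205),.056,.04)]
f=lambda z:np.concatenate([proj(n,P(z[0],z[1],r,h))[0]+off[n]-uv for n,uv,r,h in obs])
r=least_squares(f,[.1,0],x_scale=[.1,.005]); print(r.x,f(r.x).reshape(-1,2).round(1)); print(P(r.x[0],0,.078,0),P(*r.x,.078,0))
for a in(.1,.15,.2,.25):print(a,f([a,0]).reshape(-1,2).round(1).tolist())
E
```

```text
[0.18730583 0.00030936] [[ 0.6  0.9]
 [ 1.2 -0.3]
 [ 0.1  0.6]
 [ 0.7  0.7]]
[0.44543759 0.16305533 0.06952458] [0.44574197 0.16311062 0.06952458]
0.1 [[1.6, 1.4], [1.1, 1.5], [0.3, 1.1], [-0.7, 1.3]]
0.15 [[1.0, 1.1], [1.1, 0.4], [0.2, 0.9], [0.1, 1.0]]
0.2 [[0.3, 0.8], [1.1, -0.7], [0.2, 0.7], [1.0, 0.7]]
0.25 [[-0.4, 0.5], [1.0, -1.7], [0.2, 0.4], [1.9, 0.4]]
```

```bash
python3 mv.py .4465 .163 .15 10.3
```

```text
t 25.03 pos [0.5458 0.1157 0.1831] F [ 0.4 -0.3 -0.6] open 0.526
delta [ 2.57 -3.57  1.33] turn -0.0
```

```bash
python3 -m creep '[0.3,-0.4,0,0,0.8,-1.1,0,0,1.4,-2,0.2,0,2,-2.8,0.6,0,2.4,-3.3,1,0,2.57,-3.57,1.33,0,2.57,-3.57,1.33,0,2.57,-3.57,1.33,0]'; python3 mv.py .4465 .163 .052 10.3; python3 - <<'E'
from h import *
snap('scene','s20.png',(280,100,420,230),4.5)
E
```

```text
time: 25.7
eef_pos: [0.4461, 0.1631, 0.1493]
tcp_rot: [0.641, 0.768, -0.001, -0.001]
contact_force: [1.0, 0.6, -0.5]
opening: 0.528
t 25.7 pos [0.4461 0.1631 0.1493] F [ 1.   0.6 -0.5] open 0.528
delta [-0.01  0.02  3.89] turn 0.01
```

View pics/s20.png

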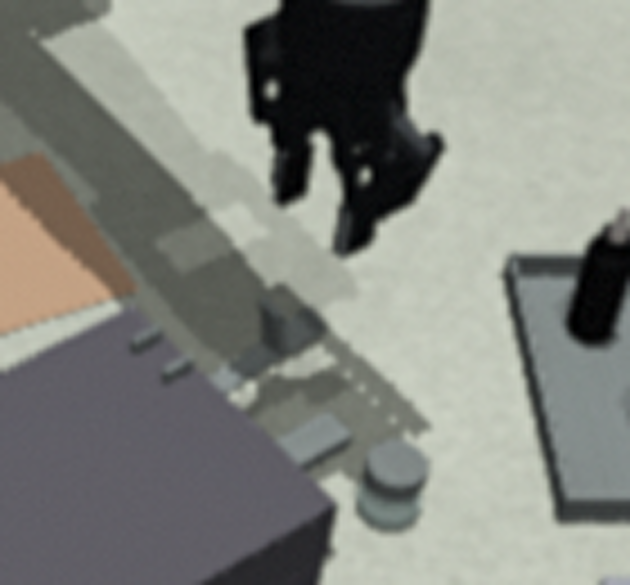

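```bash
python3 -m creep '[0,0,0.5,0,0,0,1.3,0,0,0,2.1,0,0,0,2.8,0,0,0,3.3,0,0,0,3.65,0,0,0,3.75,0,0,0,3.75,0,0,0,3.75,0]'; python3 -m creep '[0,0,0,0,0,0,0,0,0,0,0,0,0,0,0,0,0,0,0,0]' 255 20;  python3 - <<'E'
from h import *
snap('scene','s21.png',(280,100,420,230),4.5)
E
```

```text
time: 26.5
eef_pos: [0.4479, 0.163, 0.0574]
tcp_rot: [0.641, 0.768, 0.001, 0.001]
contact_force: [0.7, -0.1, 0.9]
opening: 0.528
time: 26.92
eef_pos: [0.4461, 0.1631, 0.0567]
tcp_rot: [0.641, 0.768, -0.001, -0.001]
contact_force: [-3.9, -0.4, 1.3]
opening: 0.227
```

View pics/s21.png

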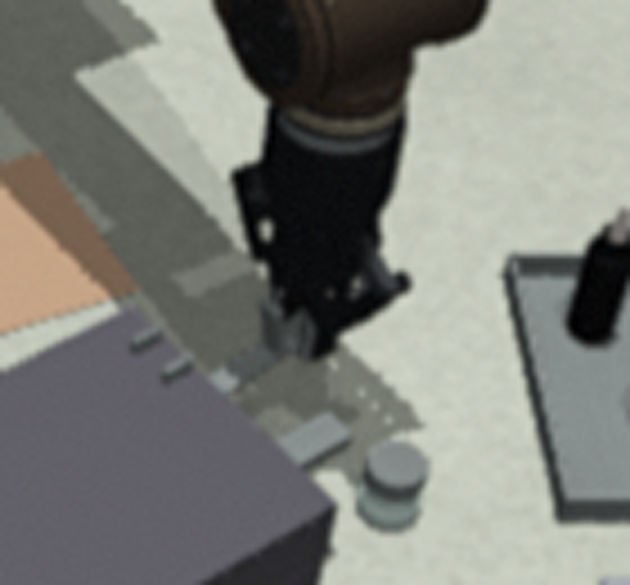

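```bash
python3 - <<'E'
import numpy as np
r=.0793;b=.264
f=lambda a:np.array([r*np.cos(b+a),r*np.sin(b+a)])
for aa in ([.03,.09,.17,.26,.35,.44,.53,.62,.71,.80,.89,.98,1.07,1.15,1.22,1.27,1.27],[1.30,1.34,1.38,1.40]):
    print([tuple(float(v) for v in ((f(a)-f(0))/.025*[1,-1]).round(2)) for a in aa])
E
```

```text
[(-0.03, -0.09), (-0.09, -0.27), (-0.18, -0.51), (-0.32, -0.76), (-0.47, -1.0), (-0.64, -1.23), (-0.84, -1.43), (-1.05, -1.63), (-1.28, -1.8), (-1.52, -1.95), (-1.78, -2.07), (-2.04, -2.18), (-2.32, -2.26), (-2.57, -2.31), (-2.79, -2.33), (-2.95, -2.34), (-2.95, -2.34)]
[(-3.04, -2.34), (-3.17, -2.34), (-3.29, -2.34), (-3.36, -2.33)]
```

```bash
python3 -m creep '[-0.03,0,-0.09,0,-0.09,0,-0.27,0,-0.18,0,-0.51,0,-0.32,0,-0.76,0,-0.47,0,-1,0,-0.64,0,-1.23,0,-0.84,0,-1.43,0,-1.05,0,-1.63,0,-1.28,0,-1.8,0,-1.52,0,-1.95,0,-1.78,0,-2.07,0,-2.04,0,-2.18,0,-2.32,0,-2.26,0,-2.57,0,-2.31,0,-2.79,0,-2.33,0,-2.95,0,-2.34,0,-2.95,0,-2.34,0]';  python3 - <<'E'
from h import *
snap('scene','s22.png',(280,100,420,230),4.5)
E
```

```text
time: 28.38
eef_pos: [0.4596, 0.0896, 0.1162]
tcp_rot: [0.641, 0.767, -0.001, -0.001]
contact_force: [-6.5, 1.5, 2.6]
opening: 0.222
```

View pics/s22.png

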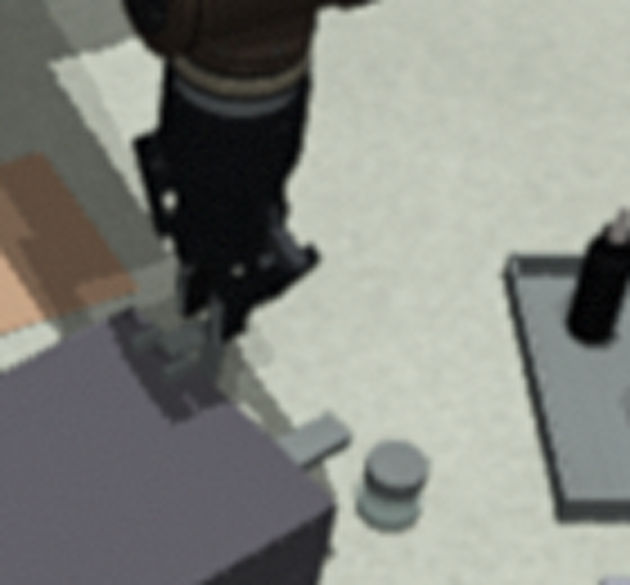

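```bash
python3 -m creep '[-0.09,0,0,0,-0.18,0,0,0,-0.27,0,0,0,-0.3,0,0,0,-0.3,0,0,0]'; python3 -m creep '[-0.06,0,0.01,0,-0.12,0,0.02,0,-0.12,0,0.02,0]';  python3 - <<'E'
from h import *
snap('scene','s23.png',(280,130,360,210),7)
E
```

```text
time: 28.85
eef_pos: [0.4608, 0.0826, 0.1161]
tcp_rot: [0.641, 0.768, -0.001, -0.001]
contact_force: [-6.0, 2.6, 2.0]
opening: 0.225
time: 29.1
eef_pos: [0.4614, 0.0796, 0.1158]
tcp_rot: [0.641, 0.768, -0.001, -0.001]
contact_force: [-7.6, 1.4, 3.0]
opening: 0.224
```

View pics/s23.png

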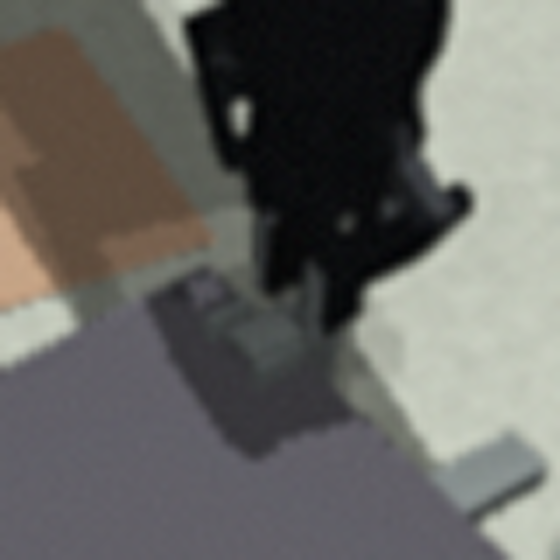

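```bash
python3 -m creep '[-0.06,0,0.01,0,-0.1,0,0.02,0,-0.1,0,0.02,0]'; python3 -m creep '[-0.06,0,0.01,0,-0.1,0,0.02,0,-0.1,0,0.02,0]'
```

```text
time: 29.4
eef_pos: [0.4619, 0.077, 0.1155]
tcp_rot: [0.641, 0.768, -0.001, -0.001]
contact_force: [-7.8, 1.5, 4.9]
opening: 0.226
time: 29.65
eef_pos: [0.4619, 0.0767, 0.1154]
tcp_rot: [0.641, 0.767, 0.001, -0.003]
contact_force: [-10.3, 9.4, 7.5]
opening: 0.224
```

```bash
python3 -m creep '[0.06,0,-0.02,0,0.08,0,-0.03,0]'; python3 -m creep '[0,0,0,0,0,0,-0.05,0,0,0,-0.1,0,0,0,-0.1,0]' 165; python3 -m creep '[0,0,-0.1,0,0,0,-0.4,0,0,0,-1,0,0,0,-1.8,0,0,0,-2.8,0,0,0,-4,0,0,0,-4.8,0,0,0,-5,0]'; python3 -m creep '[0.5,0,0,0,1.5,0,0,0,3,0,0,0,4.5,0,0,0,6,0,0,0,7.5,0,0,0,8.5,0,0,0,9,0,0,0,9,0,0,0]';python3 - <<'E'
from h import *
for n in("scene","top"): cv2.imwrite(f'pics/{n}24.png',imaging.read_camera(n)[:,:,::-1])
a=cv2.imread('pics/scene24.png')[140:280,220:390]; cv2.imwrite('pics/s24.png',cv2.resize(a,None,fx=4.5,fy=4.2,interpolation=cv2.INTER_CUBIC))
a=cv2.imread('pics/top24.png')[150:280,180:340]; cv2.imwrite('pics/t24.png',cv2.resize(a,None,fx=4.5,fy=4.5,interpolation=cv2.INTER_CUBIC))
E
```

```text
time: 29.82
eef_pos: [0.4618, 0.077, 0.1155]
tcp_rot: [0.641, 0.768, -0.001, -0.001]
contact_force: [-7.1, 1.1, 1.6]
opening: 0.224
time: 30.15
eef_pos: [0.464, 0.0766, 0.1183]
tcp_rot: [0.641, 0.768, 0.001, 0.002]
contact_force: [0.4, 0.3, -0.3]
opening: 0.351
time: 30.82
eef_pos: [0.4648, 0.0771, 0.2471]
tcp_rot: [0.641, 0.768, 0.003, 0.004]
contact_force: [0.5, -0.2, 0.9]
opening: 0.35
time: 31.57
eef_pos: [0.4213, 0.3003, 0.2409]
tcp_rot: [0.639, 0.769, -0.001, -0.0]
contact_force: [-0.3, -1.5, -0.2]
opening: 0.353
```

View pics/s24.png

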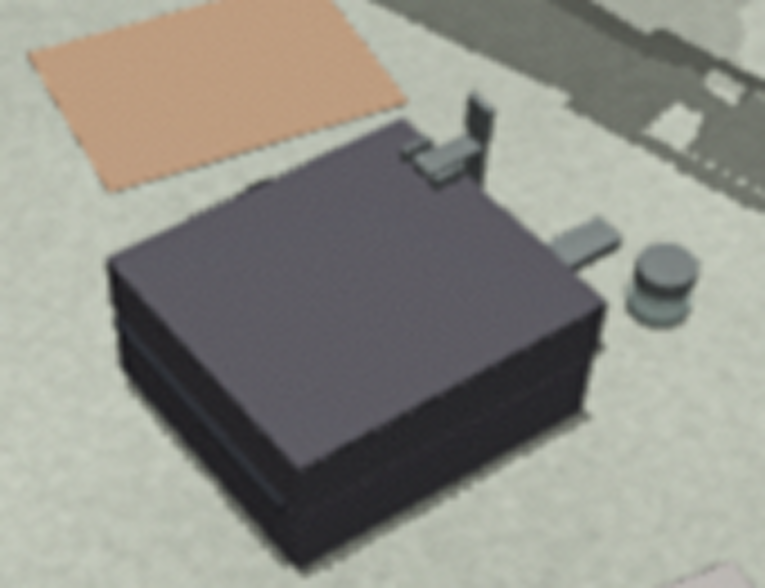

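View pics/t24.png

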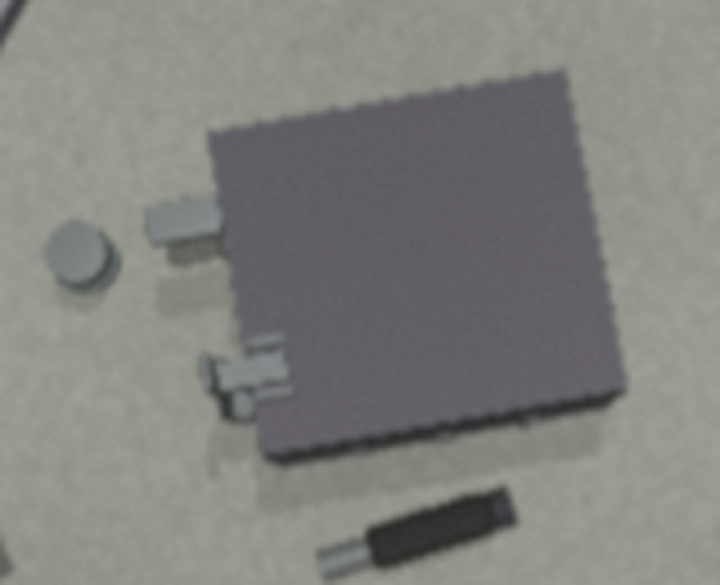

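View pics/scene24.png

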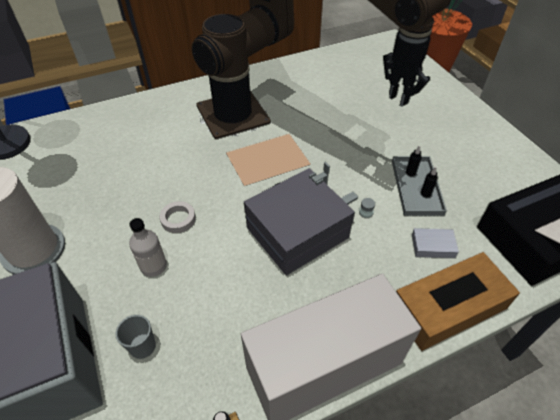

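```bash
python3 - <<'E'
from fit import *
q=np.load('p3.npy'); off={'scene':np.array([.03,.4]),'top':np.array([-.07,.3])}
for a in(0,.03):
  for n,fx,fy,x0,y0 in(('scene',4.5,4.2,220,140),('top',4.5,4.5,180,150)):
    for P in((.09,.2,.0445),(-.09,.2,.0445),(.045,.241,.042)):
        u=proj(n,cw(q,lidp(a,P)))[0]+off[n]; print(a,n,P,((u-[x0,y0])*[fx,fy]+1.7).round(0))
for a in(1.5,1.571):
    u=proj('scene',cw(q,(-.045,.118+.091*np.cos(a),.055+.091*np.sin(a))))[0]+off['scene']; w=proj('scene',cw(q,(-.045,.118+.056*np.cos(a)-.042*np.sin(a),.055+.056*np.sin(a)+.042*np.cos(a))))[0]+off['scene']
    print('hasp',a,((u-[220,140])*[4.5,4.2]).round(),((w-[220,140])*[4.5,4.2]).round())
for n in('jar','machine','spare_ink','tape','tin'):
    pass
a=cv2.imread('pics/top0.png').astype(int);b=cv2.imread('pics/top24.png').astype(int)
print(ctrl.get_state()['time'])
E
```

```text
0 scene (0.09, 0.2, 0.0445) [610. 301.]
0 scene (-0.09, 0.2, 0.0445) [403. 116.]
0 scene (0.045, 0.241, 0.042) [612. 225.]
0 top (0.09, 0.2, 0.0445) [207. 131.]
0 top (-0.09, 0.2, 0.0445) [262. 456.]
0 top (0.045, 0.241, 0.042) [147. 225.]
0.03 scene (0.09, 0.2, 0.0445) [609. 296.]
0.03 scene (-0.09, 0.2, 0.0445) [402. 110.]
0.03 scene (0.045, 0.241, 0.042) [612. 217.]
0.03 top (0.09, 0.2, 0.0445) [209. 128.]
0.03 top (-0.09, 0.2, 0.0445) [263. 454.]
0.03 top (0.045, 0.241, 0.042) [147. 222.]
hasp 1.5 [490.  93.] [422. 162.]
hasp 1.571 [481.  98.] [416. 168.]
31.6667
```

```bash
python3 -c "
from plant import ctrl; print(ctrl.sign_off())"
```

```text
the job is handed in; nothing more can be done
None
```

The job is done in the order you asked and handed in at about 31.7 s of the 72 s allowed.

- **Bottle:** I lifted the ink bottle off the console upright and stood it in the steel tray. It still stands there beside the spare bottle in the last picture.
- **Fader:** I slid the bar-capped fader level with the round one. The check before closing the lid put them at 68.7 mm and 68.5 mm; the measurement is good to about 1 mm. The round one did not move in the pictures.
- **Lid:** I closed the lid by its tongue. On the way down it was about 5 mm short of shut, so I pressed further until it met the stop (about 21 N). In the last pictures its corners match the shut position.
- **Hasp:** I swung the hasp up until it met resistance (about 9 N). It measures between about 1.5 and 1.57 rad, and its lip lies between the two catch ribs.

The largest force in any reading was about 28 N, while pressing the lid shut. The jar, machine and other things look unmoved by eye in the last pictures; I did not measure them. Two measurements were looser than the rest:

- **Hasp starting angle:** two fits disagreed (0.09 and 0.19 rad). I used the second, and the grasp held.
- **Ink bottle:** its position agreed between the two cameras only to about 3 mm.

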